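# Lay the sawn foxes on their gluing boards

## Robot

A 6-joint arm with a two-finger parallel gripper is mounted at the origin on the work surface. World frame = base frame: x ahead of the robot, y to its left, z up, the work surface at z = 0. Lengths are in m, angles in rad, forces in N, time in s.
With the tool pointing down it reaches from about 0.425 to 1.125 m from the base axis. Payload 14.9 kg.
Tool frame: the origin (TCP) lies at the very end of the fingers, on their centre line; the grasp point (between the pads) lies grip_point_offset behind it (grip_point_offset is the distance from the TCP to the grasp point, in m); x points along the fingers, z is the direction in which the jaws open and shut, and the axes are right-handed (so a half turn about x gives the same grasp; the last joint's range is limited). The gripper opens to 91 mm and grips with 3 to 60 N. Pads are 32 mm wide; open, the fingers measure 118 mm over their backs; the gripper's body (76 mm by 178 mm) begins 60 mm behind the grasp point.
Start: joints at [1.178, 0.379, 1.734, -0, 1.028, -0.033], TCP at [0.246, 0.655, 0.214] pointing down, gripper open.
Joint ranges: [-2.77, 2.77], [-0.74, 2.19], [0, 2.66], [-1.06, 4.2], [0.31, 2.87], [-3.08, 3.08]. Speed limits (rad/s): [1.89, 1.89, 2.39, 3.14, 3.14, 3.14].

## Interface

Orientations are given as a rotation vector (axis times angle).
In Python, from station import get_state, snapshot, calibration, finish_job, grip_point_offset gives the robot as it stands.
- The arm moves only by the tool arm_command, never from a script. Its argument "increments" is text: rows parted by semicolons, each of 5 numbers parted by spaces: the shift along the tool's x, y, z in mm, then the turn about the tool's x in rad, then the closure, from 0 (fully open) to 1 (shut). A call has exactly 8 rows; each row shifts and turns the pose as measured when the row begins, along the tool's axes as they then stand; what a row does not reach is not made up. A row lasts 1/12 s, in which the tool goes at most 41.7 mm and 7.16 degrees, less where a joint would pass 70% of its speed; a pose out of reach is approached as far as the arm can. A call is refused whole if a number of a shift passes 41.7 or a number of a turn 0.125, either way. A call with a gripper value outside its range is refused whole. The fingers move at their own pace and stop on an object; the grip force is fixed at half the most. Time passes only in rows, so rows that do not move let the fingers close, or fill a call up. It gives the time, the measured TCP pose, the force and the opening at its end, in the units of the state.
- get_state(): the state, without advancing time (a new reading comes with each control period).
- snapshot(name): name is "side" or "top"; returns (picture, depth): 400x640x3 uint8, red, green, blue; 400x640 float32, m along the optical axis (not along the pixel's ray), 0 where there is no reading.
- calibration(name): a dict with "camera_matrix" (3x3 intrinsics, pixels), "xyz" and "rotation" of the camera in the world. Camera axes: x right, y down, z forward; pixel columns grow to the right and rows downward; lengths in m; the calibration is good to about 2 mm. A picture is of the moment at which its call begins. calibration takes no time and is no camera call.
- finish_job(): hands the job in, once; it reports no verdict.
The state is a dict: "clock": time; "joint_positions": joint angles; "dq": joint speeds; "joint_efforts": joint torques, N m; "position": TCP position; "orientation": TCP orientation; "ft_force": force on the tool from outside, world axes, zero at the start; "torque": the same for the moment, N m; "finger_gap": opening from 0.0 (shut) to 1.0 (fully open).
Only numpy, scipy, OpenCV 4.12 (cv2) and the standard library are available. Lean on these libraries where they do the work, as an engineer would, in place of code of your own. Each camera call takes 0.05 s, during which the arm holds its last target. There are 200 camera calls.

## Task

First put the bear that is lying on the largest board flat in the grey tray. Then lay the three wooden foxes flat on the dark boards, each on the board of its own size (smallest fox on the smallest board and so on), centred and lengthways along the board. Leave the hare where it lies.

Things in the scene. Friction and masses are not known exactly. Their poses are not given: they have to be found in the camera images.
- fox_small: The smallest of three like foxes (pointed snout and ears, thin legs, bushy tail) sawn from 18 mm pale wood, lying flat: 84 mm tail to nose, 52 mm feet to ears. Origin: centre of the outline, on the underside; x to the nose, y to the ears, z up. Grip: the trunk there is 20 mm wide across y, centred 1.7 mm to +y of the origin; the belly gap between the legs, 34 mm long, is centred at x = 0.
- fox_medium: The middle-sized of three like foxes (pointed snout and ears, thin legs, bushy tail) sawn from 18 mm pale wood, lying flat: 102 mm tail to nose, 63 mm feet to ears. Origin: centre of the outline, on the underside; x to the nose, y to the ears, z up. Grip: the trunk there is 24.5 mm wide across y, centred 2.0 mm to +y of the origin; the belly gap between the legs, 41 mm long, is centred at x = 0.
- fox_large: The largest of three like foxes (pointed snout and ears, thin legs, bushy tail) sawn from 18 mm pale wood, lying flat: 124 mm tail to nose, 77 mm feet to ears. Origin: centre of the outline, on the underside; x to the nose, y to the ears, z up. Grip: the trunk there is 30 mm wide across y, centred 2.5 mm to +y of the origin; the belly gap between the legs, 50 mm long, is centred at x = 0.
- board_small: Plain rectangular dark-wood board, 102 x 64 mm and 12 mm thick, stuck to the bench (does not move). The three boards differ only in size. Origin: centre of its underside; x along its length, y across, its top face at z = 12 mm.
- board_medium: Plain rectangular dark-wood board, 122 x 76 mm and 12 mm thick, stuck to the bench (does not move). The three boards differ only in size. Origin: centre of its underside; x along its length, y across, its top face at z = 12 mm.
- board_large: Plain rectangular dark-wood board, 146 x 90 mm and 12 mm thick, stuck to the bench (does not move). The three boards differ only in size. Origin: centre of its underside; x along its length, y across, its top face at z = 12 mm. The bear lies on this one at the start.
- bear: Bear (stocky, thick legs, no tail, round ear) sawn from 18 mm pale wood, lying flat on the large board at the start: 100 mm rump to nose, 58 mm feet to ear. Origin: centre of the outline, on the underside; x to the nose, y to the back, z up. Grip: the trunk there is 34 mm wide across y, centred 8 mm to +y of the origin; the belly gap between the legs, 37 mm long, is centred at x = 0.
- hare: Hare (crouched, two long ears, small round tail) sawn from 18 mm pale wood, lying flat among the foxes: 90 mm long, 77 mm tall. Not wanted: it stays where it lies. Origin: centre of its outline, on the underside.
- tray: Shallow grey open tray, fixed to the bench, 176 x 136 mm outside, 164 x 124 mm inside, walls 6 mm thick and 22 mm high, inner floor 6 mm above the bench. Origin: centre of its underside; x along its length, y across, z up.

How it is judged:
By the outcome, as a careful person would: the job done as asked, in the order asked, and still so for the second after the job is handed in, with the robot touching nothing.
It also fails if it takes over 112 s, if anything falls off the work surface, if the arm or the gripper's body presses on something with over 40 N, if the wrist force passes 120 N, or if a joint passes its speed limit or range.

## Working session

There is one attempt and no reset: what is moved stays moved. The work goes in short steps, Python scripts to look and compute and a tool call to move; the robot and the scene stay as the last step left them, time stands still between calls to the robot, and variables do not carry over. Pictures are saved under pics/ and viewed, about 12 in all and at most 16, crops included, and the job is handed in when it is done.

Besides the shell and the picture viewer there is one more tool, called after "Emit:" by a JSON object that holds its "method" and its "body". arm_command: Moves the arm, as the interface text tells. Its arguments: {"type":"object","properties":{"increments":{"type":"string"}},"required":["increments"]}

```bash
ls; mkdir -p pics
python3 - <<'E'
from station import *
import cv2,numpy as np
np.set_printoptions(precision=4,suppress=True)
print(get_state(),grip_point_offset)
for n in("top","side"):
    p,d=snapshot(n); cv2.imwrite(f"pics/{n}0.png",p[:,:,::-1]); np.savez(f"{n}0.npz",p=p,d=d); print(n,calibration(n))
E
```

```text
pics
{'clock': 0.0, 'joint_positions': array([ 1.1777,  0.3794,  1.7348, -0.    ,  1.0285, -0.0333]), 'dq': array([-0.0013, -0.0003,  0.0001, -0.0008, -0.0006,  0.0015]), 'joint_efforts': array([ -0.0024, -76.3715, -43.4366,   0.0649,   0.0425,  -0.0001]), 'position': array([0.2463, 0.6548, 0.2133]), 'orientation': array([-0.9408,  1.3591,  0.9399]), 'ft_force': array([-0.2042, -0.2565,  0.3943]), 'torque': array([-0.0094, -0.0092,  0.02  ]), 'finger_gap': 1.000521423329339} 0.0188
top {'camera_matrix': array([[368.8055,   0.    , 322.0821],
       [  0.    , 368.8055, 208.6141],
       [  0.    ,   0.    ,   1.    ]]), 'xyz': array([ 0.3103, -0.0449,  1.1848]), 'rotation': array([-2.1254,  2.0843, -0.2157])}
side {'camera_matrix': array([[463.5489,   0.    , 325.7502],
       [  0.    , 463.5489, 205.306 ],
       [  0.    ,   0.    ,   1.    ]]), 'xyz': array([ 0.2494, -0.8821,  0.7868]), 'rotation': array([-2.2242,  0.4169, -0.18  ])}
```

View pics/top0.png

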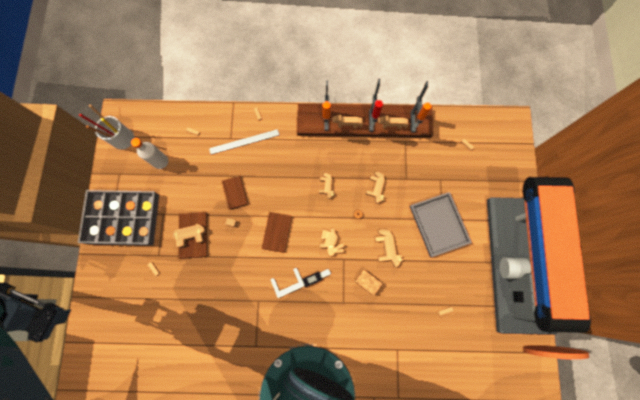

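View pics/side0.png

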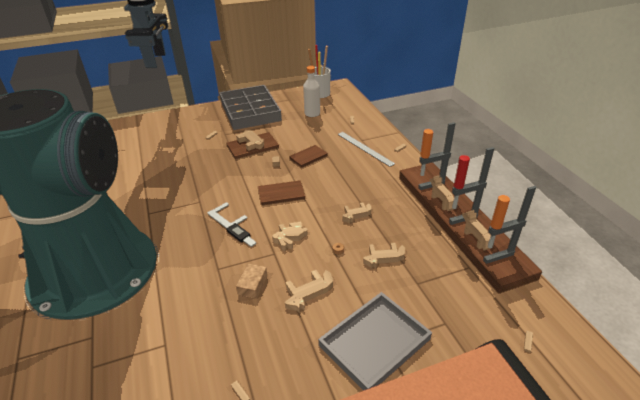

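```bash
cat > h.py <<'E'
from station import *
import cv2,numpy as np
from scipy.spatial.transform import Rotation as R
np.set_printoptions(precision=4,suppress=True)
def cam(n):
    c=calibration(n); return c["camera_matrix"],np.array(c["xyz"]),R.from_rotvec(c["rotation"]).as_matrix()
def proj(n,P):
    K,t,M=cam(n); q=(np.atleast_2d(P)-t)@M@K.T; return q[:,:2]/q[:,2:]
def rect(n,img,z,x0,x1,y0,y1,s):
    """plan view at height z: rows = x descending, cols = y descending, s px/m"""
    X,Y=np.meshgrid(np.arange(x1,x0,-1/s),np.arange(y1,y0,-1/s),indexing="ij")
    m=proj(n,np.stack([X.ravel(),Y.ravel(),0*X.ravel()+z],1)).reshape(*X.shape,2).astype(np.float32)
    return cv2.remap(img,m[...,0],m[...,1],cv2.INTER_CUBIC)
def cloud(n,d):
    K,t,M=cam(n); v,u=np.mgrid[:400,:640]
    r=np.stack([(u-K[0,2])/K[0,0],(v-K[1,2])/K[1,1],np.ones(u.shape)],-1)*d[...,None]
    return r@M.T+t
E
python3 - <<'E'
from h import *
for n in("top","side"):
    f=np.load(f"{n}0.npz");P=cloud(n,f["d"]);z=P[...,2]
    m=(f["d"]>0)&(P[...,0]>.3)&(P[...,0]<.8)&(abs(P[...,1])<.5)
    print(n,(f["d"]==0).mean(),np.percentile(z[m],[1,10,30,50,70,90,99]))
f=np.load("top0.npz"); r=rect("top",f["p"],.03,.38,.8,-.45,.45,880)
for i in range(9): cv2.putText(r,f"{.4-i*.1:.1f}",(int((.45-.4+i*.1)*880),10),0,.35,(255,0,0))
for i in range(4): cv2.putText(r,f"{.7-i*.1:.1f}",(0,int((.8-.7+i*.1)*880)),0,.35,(255,0,0))
s=np.load("side0.npz"); q=rect("side",s["p"],.018,.38,.8,-.45,.45,880)
cv2.imwrite("pics/rect.png",cv2.cvtColor(np.vstack([r[60:350],q[60:350]]),cv2.COLOR_RGB2BGR))
E
```

```text
top 0.00393359375 [-0.0054 -0.0029 -0.001   0.0004  0.0022  0.0108  0.0302]
side 0.0040546875 [-0.004  -0.0024 -0.0011 -0.0001  0.0013  0.0117  0.0297]
```

View pics/rect.png

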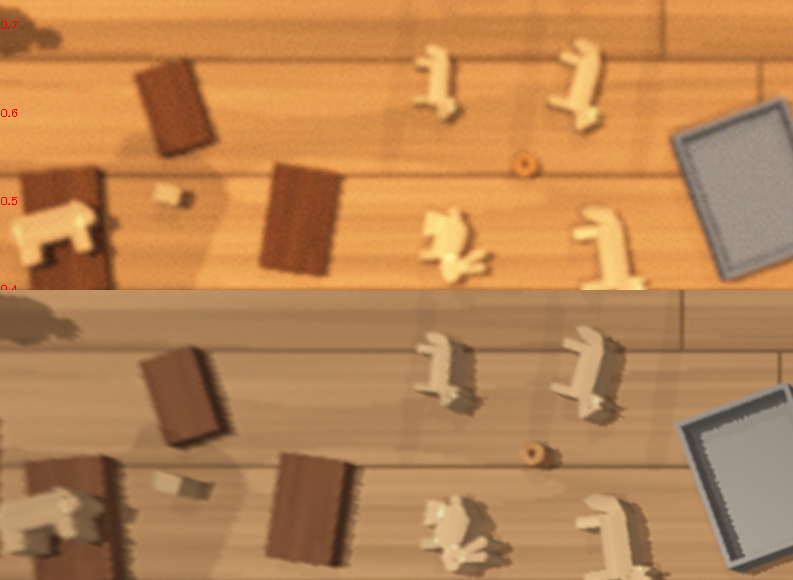

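```bash
cat > seg.py <<'E'
from h import *
S=2000
D=[];C=[]
for i in range(8):
    p,d=snapshot("top"); D.append(d); C.append(p.astype(float))
D=np.array(D); print("std",np.median(D.std(0)))
z=cloud("top",D.mean(0))[...,2].astype(np.float32); p=np.mean(C,0).astype(np.uint8)
np.savez("avg.npz",z=z,p=p)
for name,(cx,cy,zt) in dict(fs=(.634,-.05,.018),fm=(.63,-.21,.018),fl=(.44,-.25,.018),bear=(.46,.39,.03)).items():
    a=(cx-.08,cx+.08,cy-.09,cy+.09,S)
    m=(rect("top",z,zt,*a)>zt-.005).astype(np.uint8)
    n,l,st,ce=cv2.connectedComponentsWithStats(m)
    k=min((i for i in range(1,n) if st[i,4]>4000),key=lambda i:np.hypot(ce[i][0]-180,ce[i][1]-160)); m=(l==k).astype(np.uint8)
    c=max(cv2.findContours(m,0,1)[0],key=cv2.contourArea)
    (rx,ry),(w,h),an=cv2.minAreaRect(c)
    print(name,"ctr xy",cx+.08-ry/S,cy+.09-rx/S,"dims",w/S*1e3,h/S*1e3,"ang",an)
    im=rect("top",p,zt,*a)
    b=cv2.boxPoints(((rx,ry),(w,h),an)).astype(int)
    cv2.drawContours(im,[c],-1,(255,0,0),1); cv2.drawContours(im,[b],-1,(0,0,255),1)
    cv2.imwrite(f"t_{name}.png",im[:,:,::-1])
g=rect("top",p,.012,.38,.75,-.45,.5,1000)
hsv=cv2.cvtColor(g,cv2.COLOR_RGB2HSV)
def rep(m,tag):
    for c in cv2.findContours(m.astype(np.uint8),0,1)[0]:
        if cv2.contourArea(c)>3000:
            (rx,ry),wh,an=cv2.minAreaRect(c); print(tag,"ctr",.75-ry/1000,.5-rx/1000,wh,an)
rep(cv2.morphologyEx(((g.max(2)<125)&(g[...,0]>1.5*g[...,2].astype(float))).astype(np.uint8),cv2.MORPH_OPEN,np.ones((9,9))),"board")
g=rect("top",p,.022,.38,.75,-.5,.3,1000);hsv=cv2.cvtColor(g,cv2.COLOR_RGB2HSV)
rep(cv2.morphologyEx((hsv[...,1]<70).astype(np.uint8),cv2.MORPH_OPEN,np.ones((5,5))),"tray")
I=[cv2.imread(f"t_{k}.png") for k in("fs","fm","fl","bear")]
cv2.imwrite("pics/seg.png",np.vstack([np.hstack(I[:2]),np.hstack(I[2:])]))
E
python3 seg.py
```

```text
std 0.0024706188
fs ctr xy 0.6418501052856445 -0.04609767150878907 dims 53.7790641784668 85.10566711425781 ang 2.6630008220672607
fm ctr xy 0.640940200805664 -0.2045033721923828 dims 59.1854248046875 111.57987213134766 ang 1.0139787197113037
fl ctr xy 0.43582341766357424 -0.23730519866943361 dims 131.02545166015625 72.7387924194336 ang 65.99598693847656
bear ctr xy 0.4667053375244141 0.3871365814208984 dims 62.7763900756836 99.7933120727539 ang 75.46554565429688
tray ctr 0.5194971466064453 -0.20861730957031255 (172.68858337402344, 137.1177520751953) 69.59011840820312
```

View pics/seg.png

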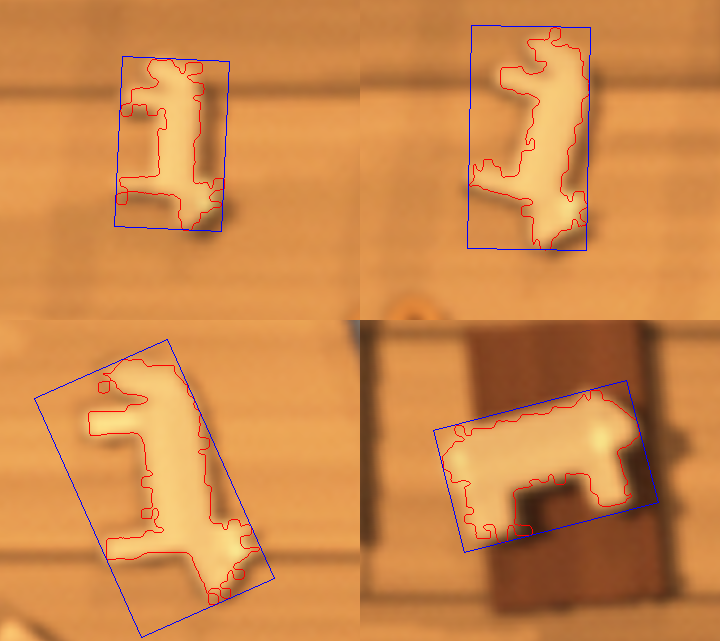

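```bash
cat > seg2.py <<'E'
from h import *
S=4000
f=np.load("avg.npz");p=f["p"];cams=cam("top")[1]
I=[]
for name,(cx,cy,zt,L,W,a0) in dict(fs=(.634,-.05,.018,84,52,-2),fm=(.63,-.21,.018,102,63,-16),fl=(.44,-.25,.018,124,77,8)).items():
    a=(cx-.08,cx+.08,cy-.08,cy+.08,S)
    im=rect("top",p,zt,*a); b=im.astype(float)
    q=(b[...,2]/(b[...,0]+1)); q=cv2.GaussianBlur((255*np.clip(q,0,1)).astype(np.uint8),(9,9),0)
    t,_=cv2.threshold(q[100:540,100:540],0,255,cv2.THRESH_OTSU); m=(q>t).astype(np.uint8)
    n,l,st,ce=cv2.connectedComponentsWithStats(m)
    k=min((i for i in range(1,n) if st[i,4]>15000),key=lambda i:np.hypot(ce[i][0]-320,ce[i][1]-320)); m=(l==k).astype(np.uint8)
    c=max(cv2.findContours(m,0,1)[0],key=cv2.contourArea)
    pts=c[:,0].astype(float)/S*1e3
    A=cv2.contourArea(c)/S/S*1e6
    print(name,t,"area",A,"area/L^2",A/L/L)
    for an in range(a0-12,a0+13,3):
        # body x dir in image (col,row), an = tilt toward +col
        r=np.radians(an); e=np.array([np.sin(r),np.cos(r)]); n_=np.array([np.cos(r),-np.sin(r)])
        u=pts@e;v=pts@n_
        print(an,"L %.1f W %.1f"%(np.ptp(u),np.ptp(v)),end=" | ")
    print()
    cv2.drawContours(im,[c],-1,(255,0,0),1); cv2.imwrite(f"t_{name}.png",im[:,:,::-1]); I.append(im[60:600,130:530])
cv2.imwrite("pics/seg2.png",cv2.resize(np.hstack(I),(800,360))[:,:,::-1])
E
python3 seg2.py
```

```text
fs 100.0 area 2063.8125 area/L^2 0.2924904336734694
-14 L 79.4 W 58.3 | -11 L 80.8 W 55.9 | -8 L 82.1 W 53.4 | -5 L 83.1 W 50.9 | -2 L 83.9 W 50.4 | 1 L 84.5 W 49.8 | 4 L 85.0 W 49.3 | 7 L 85.3 W 48.6 | 10 L 85.4 W 47.8 | 
fm 101.0 area 2942.5 area/L^2 0.2828239138792772
-28 L 94.8 W 72.4 | -25 L 96.7 W 69.7 | -22 L 98.4 W 66.9 | -19 L 99.8 W 63.8 | -16 L 101.0 W 60.6 | -13 L 101.9 W 59.6 | -10 L 102.7 W 59.4 | -7 L 103.3 W 59.0 | -4 L 103.6 W 58.5 | 
fl 104.0 area 4003.8437499999995 area/L^2 0.26039566532258057
-4 L 111.7 W 87.9 | -1 L 113.9 W 84.6 | 2 L 115.9 W 81.3 | 5 L 117.6 W 77.9 | 8 L 119.1 W 74.2 | 11 L 120.4 W 72.5 | 14 L 121.4 W 71.7 | 17 L 122.2 W 71.3 | 20 L 122.6 W 70.8 |
```

View pics/seg2.png

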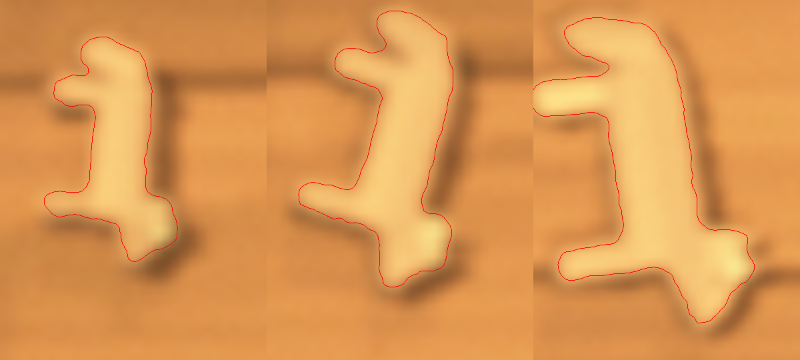

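```bash
cat > seg3.py <<'E'
from h import *
S=2500
f=np.load("avg.npz");p=f["p"]
I=[]
for name,(cx,cy,zt) in dict(bs=(.60,.255,.012),bm=(.47,.11,.012),bl=(.46,.38,.012),bear=(.465,.387,.03)).items():
    a=(cx-.09,cx+.09,cy-.08,cy+.08,S)
    im=rect("top",p,zt,*a); b=cv2.GaussianBlur(im,(5,5),0).astype(float)
    if name=="bear": q=255*b[...,2]/(b[...,0]+1); m=q>95
    else: m=(b[...,0]<165)&(b[...,0]/(b[...,1]+1)>1.65)
    m=cv2.morphologyEx(m.astype(np.uint8),cv2.MORPH_OPEN,np.ones((15,15)))
    print(name,b[225,200],b[225,30],b[300,200])
    c=max(cv2.findContours(m,0,1)[0],key=cv2.contourArea)
    (rx,ry),wh,an=cv2.minAreaRect(c); print(cx+.09-ry/S,cy+.08-rx/S,np.array(wh)/S*1e3,an)
    cv2.drawContours(im,[c],-1,(0,255,0),1);cv2.drawContours(im,[cv2.boxPoints(((rx,ry),wh,an)).astype(int)],-1,(0,0,255),1); I.append(im)
cv2.imwrite("pics/seg3.png",cv2.resize(np.vstack([np.hstack(I[:2]),np.hstack(I[2:])]),(533,600))[:,:,::-1])
E
python3 seg3.py
```

```text
bs [142.  73.  38.] [234. 160.  84.] [134.  68.  35.]
0.6148780090332031 0.25712210083007814 [106.7234  67.4462] 73.03385162353516
bm [137.  70.  34.] [235. 163.  86.] [130.  68.  34.]
0.4845286254882812 0.11204530029296875 [ 76.9756 121.6406] 8.096537590026855
bl [94. 56. 30.] [223. 149.  79.] [129.  67.  35.]
0.43586584472656253 0.3798073120117188 [77.8763 93.5576] 83.6598129272461
bear [239. 180. 107.] [228. 154.  81.] [81. 43. 24.]
0.46686257324218755 0.38964256591796875 [ 59.3058 102.3503] 75.56793212890625Traceback (most recent call last):
  File "seg3.py", line 15, in <module>
    cv2.imwrite("pics/seg3.png",cv2.resize(np.vstack([np.hstack(I[:2]),np.hstack(I[2:])]),(533,600))[:,:,::-1])
                                           ~~~~~~~~~^^^^^^^^^^^^^^^^^^^^^^^^^^^^^^^^^^^^^
    return _nx.concatenate(arrs, 0, dtype=dtype, casting=casting)
           ~~~~~~~~~~~~~~~^^^^^^^^^^^^^^^^^^^^^^^^^^^^^^^^^^^^^^^
ValueError: all the input array dimensions except for the concatenation axis must match exactly, but along dimension 1, the array at index 0 has size 801 and the array at index 1 has size 802
```

```bash
cat >> h.py <<'E'
def go(x,y,z,yaw=None):
    """tool-frame shift (mm, after no turn), turn about tool x needed so that jaw axis has yaw (deg, mod 180)"""
    s=get_state(); M=R.from_rotvec(s["orientation"]).as_matrix()
    d=M.T@(np.array([x,y,z])-s["position"])*1e3
    j=np.degrees(np.arctan2(M[1,2],M[0,2])); t=0
    if yaw is not None:
        t=(yaw-j+90)%180-90; t=np.radians(t)*np.sign(M[2,0])  # tool x down: turn is -yaw
    a=np.radians(yaw if yaw is not None else j)
    print("clk %.1f pos"%s["clock"],s["position"].round(4),"jaw %.1f"%j,"gap %.3f"%s["finger_gap"],"F",s["ft_force"].round(1),"down",M[:,0].round(3),"j6 %.2f"%s["joint_positions"][5])
    print("shift mm",d.round(1),"turn %.3f"%t,"shift if turned first",(R.from_rotvec([t,0,0]).as_matrix().T@d).round(1))
E
python3 -c "
from h import *
go(.4747,.3916,.15,14.4)"
```

```text
clk 0.5 pos [0.2465 0.6552 0.2139] jaw 69.4 gap 0.999 F [ 0.2 -0.1 -1.1] down [-0. -0. -1.] j6 -0.03
shift mm [  63.9 -306.4 -166.4] turn 0.960 shift if turned first [  63.9 -312.1  155.5]
```

Emit:
{"method": "arm_command", "body": {"increments": "4 -35 -19 0 0;4 -35 -19 0 0;4 -35 -19 0 0;4 -35 -19 0 0;4 -35 -19 0 0;4 -35 -19 0 0;4 -35 -19 0 0;4 -35 -19 0 0"}}

```text
clock: 1.17
position: [0.4588, 0.4113, 0.1821]
orientation: [-0.945, 1.35, 0.949]
ft_force: [1.0, 1.0, 0.1]
finger_gap: 1.001
```

Emit:
{"method": "arm_command", "body": {"increments": "0 0 0 0.12 0;0 0 0 0.12 0;0 0 0 0.12 0;0 0 0 0.12 0;0 0 0 0.12 0;0 0 0 0.12 0;0 0 0 0.12 0;0 0 0 0.12 0"}}

```text
clock: 1.83
position: [0.4649, 0.4032, 0.1817]
orientation: [-0.176, 1.56, 0.181]
ft_force: [-0.4, -0.1, -0.3]
finger_gap: 0.998
```

```bash
python3 -c "
from h import *
go(.4747,.3916,.15,14.4)"
```

```text
clk 1.8 pos [0.4649 0.4032 0.1817] jaw 13.0 gap 0.998 F [-0.4 -0.1 -0.3] down [ 0.002  0.004 -1.   ] j6 0.45
shift mm [ 31.6 -13.6   6.8] turn -0.024 shift if turned first [ 31.6 -13.8   6.5]
```

Emit:
{"method": "arm_command", "body": {"increments": "15 -5 3 -0.012 0;15 -5 3 -0.012 0;15 -3 1 0 0;15 0 0 0 0;15 0 0 0 0;15 0 0 0 0;5 0 0 0 0;0 0 0 0 0"}}

```text
clock: 2.5
position: [0.4771, 0.3933, 0.085]
orientation: [-0.185, 1.555, 0.194]
ft_force: [0.2, -0.5, 0.4]
finger_gap: 0.999
```

Run:
```python
from h import *
go(.4747,.3916,.055,14.4)
I=[]
for n in("top","side"):
    p,d=snapshot(n); u,v=proj(n,[.4747,.3916,.04])[0].astype(int); print(n,u,v)
    I.append(cv2.resize(p[max(v-40,0):v+40,u-40:u+40],(400,400),interpolation=cv2.INTER_CUBIC))
cv2.imwrite("pics/b1.png",np.hstack(I)[:,:,::-1])
```

```text
clk 2.5 pos [0.4771 0.3933 0.085 ] jaw 13.8 gap 0.999 F [ 0.2 -0.5  0.4] down [ 0.006  0.007 -1.   ] j6 0.41
shift mm [29.9 -1.2 -2.9] turn -0.010 shift if turned first [29.9 -1.2 -3. ]
top 186 232
side 251 133
```

View pics/b1.png

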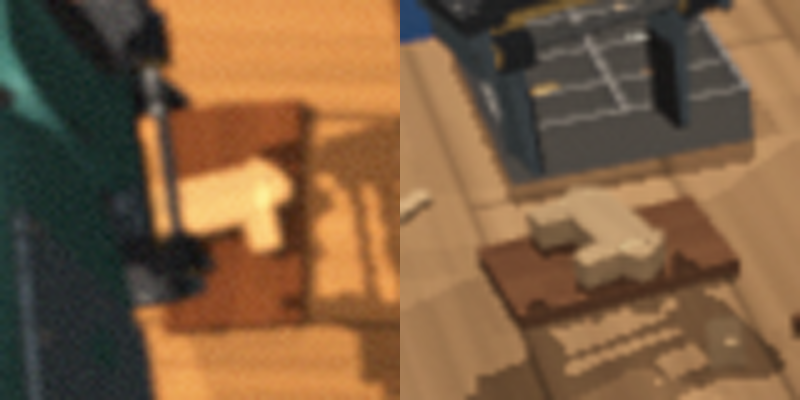

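Run:
```python
from h import *
s=get_state();M=R.from_rotvec(s["orientation"]).as_matrix();c=s["position"]
P=[c+M@[0,y,z] for z in(-.0455,.0455) for y in(-.016,.016)]
print(((proj("side",P)-[251-40,133-40])*5+[400,0]).round())
```

```text
[[542. 170.]
 [519. 149.]
 [674. 126.]
 [649. 105.]]
```

Emit:
{"method": "arm_command", "body": {"increments": "5 -1 -3 -0.01 0;10 0 0 0 0;10 0 0 0 0;10 0 0 0 0;10 0 0 0 0;5 0 0 0 0;3 0 0 0 0;0 0 0 0 0"}}

```text
clock: 3.27
position: [0.4761, 0.3933, 0.0299]
orientation: [-0.192, 1.55, 0.205]
ft_force: [0.7, -0.7, -0.3]
finger_gap: 0.998
```

```bash
python3 -c "
from h import *
go(.4747,.3916,.016,14.4)"
```

```text
clk 3.3 pos [0.4761 0.3933 0.0299] jaw 14.5 gap 0.998 F [ 0.7 -0.7 -0.3] down [ 0.01  0.01 -1.  ] j6 0.40
shift mm [13.9 -1.4 -1.9] turn 0.002 shift if turned first [13.9 -1.4 -1.9]
```

Emit:
{"method": "arm_command", "body": {"increments": "6 -2 -2 0 0;5 0 0 0 0;3 0 0 0 0;0 0 0 0 0;0 0 0 0 1;0 0 0 0 1;0 0 0 0 1;0 0 0 0 1"}}

```text
clock: 3.93
position: [0.4752, 0.3911, 0.0151]
orientation: [-0.191, 1.549, 0.205]
ft_force: [0.0, 0.4, -0.4]
finger_gap: 0.736
```

Emit:
{"method": "arm_command", "body": {"increments": "0 0 0 0 1;0 0 0 0 1;0 0 0 0 1;-2 0 0 0 1;-10 0 0 0 1;-15 0 0 0 1;-20 0 0 0 1;-20 0 0 0 1"}}

```text
clock: 4.6
position: [0.4727, 0.389, 0.0841]
orientation: [-0.193, 1.554, 0.203]
ft_force: [0.8, 0.1, -0.4]
finger_gap: 0.367
```

```bash
python3 -c "
from h import *
a=np.radians(20.4)
go(.5195,-.4086,.14,110.4)"
```

```text
clk 4.6 pos [0.4727 0.389  0.0841] jaw 14.5 gap 0.367 F [ 0.8  0.1 -0.4] down [ 0.007  0.007 -1.   ] j6 0.39
shift mm [ -61.4 -783.6 -153.9] turn 1.468 shift if turned first [ -61.4 -233.7  763.6]
```

Emit:
{"method": "arm_command", "body": {"increments": "-15 -15 -3 0 1;-15 -30 -6 0 1;-10 -39 -7.3 0 1;-5 -39 -7.3 0 1;0 -39 -7.3 0 1;0 -39 -7.3 0 1;0 -39 -7.3 0 1;0 -39 -7.3 0 1"}}

```text
clock: 5.27
position: [0.4955, 0.103, 0.1455]
orientation: [-0.195, 1.534, 0.216]
ft_force: [1.2, 0.8, -1.2]
finger_gap: 0.367
```

Emit:
{"method": "arm_command", "body": {"increments": "0 -39 -7.3 0 1;0 -39 -7.3 0 1;0 -39 -7.3 0 1;0 -39 -7.3 0 1;0 -39 -7.3 0 1;0 -39 -7.3 0 1;0 -39 -7.3 0 1;0 -39 -7.3 0 1"}}

```text
clock: 5.93
position: [0.5193, -0.2294, 0.1542]
orientation: [-0.198, 1.522, 0.213]
ft_force: [1.2, 0.1, -0.4]
finger_gap: 0.364
```

```bash
python3 -c "
from h import *
go(.527,-.406,.1,20.4)"
```

```text
clk 5.9 pos [ 0.5193 -0.2294  0.1542] jaw 15.1 gap 0.364 F [ 1.2  0.1 -0.4] down [ 0.038  0.014 -0.999] j6 -0.76
shift mm [  51.9 -172.8  -40.6] turn -0.093 shift if turned first [  51.9 -168.2  -56.5]
```

Emit:
{"method": "arm_command", "body": {"increments": "0 -32 -7 -0.03 1;0 -32 -7 -0.03 1;0 -32 -8 -0.03 1;0 -32 -9 0 1;10 -25 -8 0 1;10 -10 -4 0 1;10 0 0 0 1;5 0 0 0 1"}}

```text
clock: 6.6
position: [0.5308, -0.415, 0.1292]
orientation: [-0.275, 1.505, 0.271]
ft_force: [-1.0, 0.1, -1.0]
finger_gap: 0.368
```

```bash
python3 -c "
from h import *
go(.527,-.406,.012,20.4)"
```

```text
clk 6.6 pos [ 0.5308 -0.415   0.1292] jaw 20.1 gap 0.368 F [-1.   0.1 -1. ] down [ 0.048  0.006 -0.999] j6 -1.10
shift mm [117.   11.1  -6. ] turn -0.005 shift if turned first [117.   11.1  -6. ]
```

Emit:
{"method": "arm_command", "body": {"increments": "20 4 -2 0 1;20 4 -2 0 1;20 3 -2 0 1;15 0 0 0 1;12 0 0 0 1;10 0 0 0 1;6 0 0 0 1;0 0 0 0 1"}}

```text
clock: 7.27
position: [0.5275, -0.3975, 0.0224]
orientation: [-0.279, 1.504, 0.277]
ft_force: [-0.8, -0.5, 1.5]
finger_gap: 0.368
```

```bash
python3 -c "
from h import *
go(.527,-.406,.012,20.4)"
```

```text
clk 7.3 pos [ 0.5275 -0.3975  0.0224] jaw 20.4 gap 0.368 F [-0.8 -0.5  1.5] down [ 0.048  0.007 -0.999] j6 -1.10
shift mm [10.3 -7.7 -3.9] turn 0.000 shift if turned first [10.3 -7.7 -3.9]
```

Emit:
{"method": "arm_command", "body": {"increments": "3 -6 -2 0 1;3 -2 -1 0 1;2 0 0 0 1;1 0 0 0 1;0 0 0 0 1;0 0 0 0 0.4;0 0 0 0 0.4;0 0 0 0 0.4"}}

```text
clock: 7.93
position: [0.5309, -0.4075, 0.0216]
orientation: [-0.277, 1.502, 0.277]
ft_force: [-0.6, 0.3, -0.5]
finger_gap: 0.552
```

```bash
python3 -c "
from h import *
go(.527,-.406,.012,20.4)"
```

```text
clk 7.9 pos [ 0.5309 -0.4075  0.0216] jaw 20.4 gap 0.552 F [-0.6  0.3 -0.5] down [ 0.05   0.009 -0.999] j6 -1.11
shift mm [ 9.4  2.8 -3.6] turn -0.001 shift if turned first [ 9.4  2.8 -3.6]
```

Emit:
{"method": "arm_command", "body": {"increments": "0 0 0 0 0.2;0 0 0 0 0.1;-5 0 0 0 0;-15 0 0 0 0;-20 0 0 0 0;-25 0 0 0 0;-25 0 0 0 0;-20 0 0 0 0"}}

```text
clock: 8.6
position: [0.523, -0.4068, 0.1351]
orientation: [-0.273, 1.507, 0.281]
ft_force: [-0.2, -0.3, -0.7]
finger_gap: 0.999
```

Emit:
{"method": "arm_command", "body": {"increments": "-10 25 0 0 0;0 35 0 0 0;0 35 0 0 0;0 35 0 0 0;0 35 0 0 0;0 30 0 0 0;0 15 0 0 0;0 0 0 0 0"}}

```text
clock: 9.27
position: [0.4489, -0.2066, 0.1585]
orientation: [-0.281, 1.495, 0.268]
ft_force: [0.4, -0.8, 0.3]
finger_gap: 0.999
```

Run:
```python
from h import *
go(.44,-.25,.1,-90)
p,d=snapshot("top"); cv2.imwrite("pics/after_bear.png",cv2.resize(p[140:300,150:490],(800,376),interpolation=cv2.INTER_CUBIC)[:,:,::-1])
```

```text
clk 9.3 pos [ 0.4489 -0.2066  0.1585] jaw 20.2 gap 0.999 F [ 0.4 -0.8  0.3] down [ 0.059  0.002 -0.998] j6 -0.88
shift mm [ 57.8 -36.6 -26.6] turn -1.218 shift if turned first [ 57.8  12.3 -43.5]
```

View pics/after_bear.png

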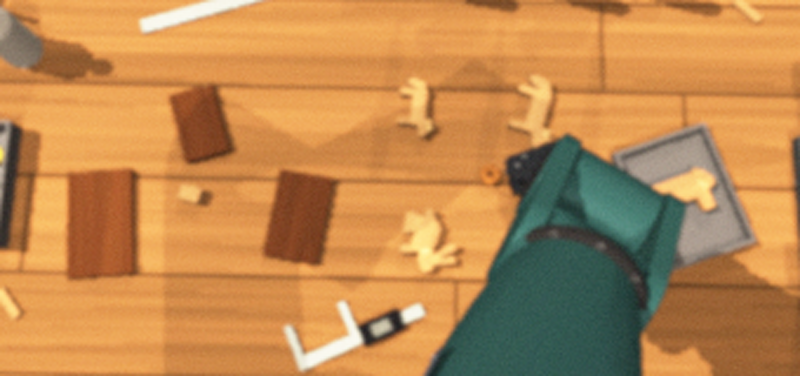

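```bash
cat > gap.py <<'E'
from h import *
S=4000
FOX=dict(fs=(.634,-.05,84,52,-5,34,20),fm=(.63,-.21,102,63,-16,41,24.5),fl=(.44,-.25,124,77,8.5,50,30))
def fox(name,p,z=.018):
    cx,cy,L,W,an,G,T=FOX[name]
    im=rect("top",p,z,cx-.09,cx+.09,cy-.09,cy+.09,S); b=im.astype(float)
    q=cv2.GaussianBlur((255*np.clip(b[...,2]/(b[...,0]+1),0,1)).astype(np.uint8),(9,9),0)
    m=(q>101).astype(np.uint8)
    n,l,st,ce=cv2.connectedComponentsWithStats(m)
    k=min((i for i in range(1,n) if st[i,4]>15000),key=lambda i:np.hypot(*(ce[i]-360))); m=(l==k).astype(np.uint8)
    r=np.radians(an); e=np.array([np.sin(r),np.cos(r)]); v_=np.array([np.cos(r),-np.sin(r)])  # body x,y in (col,row)
    yy,xx=np.nonzero(m); pt=np.stack([xx,yy],1)/S*1e3; u=pt@e; v=pt@v_
    uc,vc=(u.min()+u.max())/2,(v.min()+v.max())/2
    # sample mask in body frame, 0.25 mm
    uu,vv=np.meshgrid(np.arange(-70,70,.25),np.arange(-45,45,.25),indexing="ij")
    P=((uc+uu)[...,None]*e+(vc+vv)[...,None]*v_)*S/1e3
    B=cv2.remap(m,P[...,0].astype(np.float32),P[...,1].astype(np.float32),0)
    vmin=-np.ptp(v)/2; g=[]
    for f in np.linspace(.12,.26,6):
        col=B[:,int((vmin+f*W+45)/.25)]; i=280
        if col[i]==0:
            a=i-np.argmax(col[:i][::-1]); c=i+np.argmax(col[i:]); g.append((uu[a,0],uu[c,0]))
    g=np.array(g); t=[]
    for i in range(240,321,16):
        w=np.nonzero(B[i])[0]; t.append((vv[0,w.min()],vv[0,w.max()]))
    t=np.array(t)
    gc,tc=g.mean(),t.mean()
    print(name,"gap len",np.diff(g,axis=1).mean().round(1),"/",G,"ctr u %.1f"%gc,"| trunk w",np.diff(t,axis=1).mean().round(1),"/",T,"ctr v %.1f"%tc,"slope",np.degrees(np.polyfit(np.arange(len(t))*4,t.mean(1),1)[0]).round(1))
    w=((uc+gc)*e+(vc+tc)*v_)/1e3
    X=np.array([cx+.09-w[1],cy+.09-w[0]])
    bx=np.array([-e[1],-e[0]])
    print("   grip xy",X.round(4),"nose yaw %.1f"%np.degrees(np.arctan2(bx[1],bx[0])))
    return X
if __name__=="__main__":
    for n in FOX: fox(n,np.load("avg.npz")["p"])
E
python3 gap.py
```

```text
fs gap len 32.8 / 34 ctr u 1.5 | trunk w 20.4 / 20 ctr v 1.1 slope -1.0
   grip xy [ 0.6417 -0.0472] nose yaw 175.0
fm gap len 40.2 / 41 ctr u -0.1 | trunk w 24.3 / 24.5 ctr v 3.2 slope 1.0
   grip xy [ 0.6387 -0.2132] nose yaw 164.0
fl gap len 49.0 / 50 ctr u 0.4 | trunk w 30.2 / 30 ctr v 4.6 slope -0.7
   grip xy [ 0.4413 -0.2474] nose yaw -171.5
```

Emit:
{"method": "arm_command", "body": {"increments": "0 -3 -4 -0.12 0;0 -3 -4 -0.12 0;0 0 -4 -0.12 0;0 0 -4 -0.12 0;0 0 -4 -0.12 0;0 0 0 -0.12 0;0 0 0 -0.12 0;0 0 0 -0.12 0"}}

```text
clock: 9.98
position: [0.4426, -0.2363, 0.1635]
orientation: [-1.072, 1.255, 0.996]
ft_force: [0.5, -0.1, -0.3]
finger_gap: 1.0
```

Emit:
{"method": "arm_command", "body": {"increments": "10 0 0 -0.12 0;10 0 0 -0.12 0;10 0 0 -0.12 0;10 0 0 -0.05 0;10 0 0 0 0;10 0 0 0 0;0 0 0 0 0;0 0 0 0 0"}}

```text
clock: 10.65
position: [0.4538, -0.2483, 0.1044]
orientation: [-1.403, 1.065, 1.292]
ft_force: [0.0, 0.9, 0.4]
finger_gap: 0.996
```

Run:
```python
from h import *
go(.4413,-.2474,.03,98.5)
p,d=snapshot("top"); S=2500
im=rect("top",p,.012,.36,.54,.29,.47,S); b=cv2.GaussianBlur(im,(5,5),0).astype(float)
m=cv2.morphologyEx(((b[...,0]<175)&(b[...,0]/(b[...,1]+1)>1.65)).astype(np.uint8),cv2.MORPH_OPEN,np.ones((9,9)))
c=max(cv2.findContours(m,0,1)[0],key=cv2.contourArea)
(rx,ry),wh,an=cv2.minAreaRect(c); print(.54-ry/S,.47-rx/S,np.array(wh)/S*1e3,an)
```

```text
clk 10.7 pos [ 0.4538 -0.2483  0.1044] jaw 101.6 gap 0.996 F [0.  0.9 0.4] down [ 0.074 -0.01  -0.997] j6 -2.37
shift mm [73.2 17.3  5.3] turn 0.053 shift if turned first [73.2 17.5  4.3]
0.46935881347656255 0.3807524475097656 [144.188   90.8407] 85.10588073730469
```

Emit:
{"method": "arm_command", "body": {"increments": "12 6 2 0.03 0;12 6 2 0.025 0;12 4 0 0 0;12 0 0 0 0;12 0 0 0 0;6 0 0 0 0;0 0 0 0 0;0 0 0 0 0"}}

```text
clock: 11.37
position: [0.4455, -0.2501, 0.0382]
orientation: [-1.362, 1.095, 1.242]
ft_force: [-0.4, -0.5, 0.7]
finger_gap: 0.999
```

Run:
```python
from h import *
go(.4413,-.2474,.005,98.5)
print(get_state()["joint_positions"])
s=get_state();M=R.from_rotvec(s["orientation"]).as_matrix();c=s["position"]
p,d=snapshot("side");u,v=proj("side",[.4413,-.2474,.018])[0].astype(int)
I=cv2.resize(p[v-50:v+50,u-50:u+50],(600,600),interpolation=cv2.INTER_CUBIC)
for z in(-.0455,.0455):
    for y in(-.016,.016):
        q=(proj("side",c+M@[0,y,z])[0]-[u-50,v-50])*6; cv2.circle(I,tuple(q.astype(int)),3,(255,0,0),-1)
cv2.imwrite("pics/fl1.png",I[:,:,::-1])
```

```text
clk 11.4 pos [ 0.4455 -0.2501  0.0382] jaw 97.9 gap 0.999 F [-0.4 -0.5  0.7] down [ 0.08  -0.014 -0.997] j6 -2.34
shift mm [32.7  6.3  4.1] turn -0.010 shift if turned first [32.7  6.3  4.2]
[-0.574   0.3587  2.2026  0.0656  0.5065 -2.3405]
```

View pics/fl1.png

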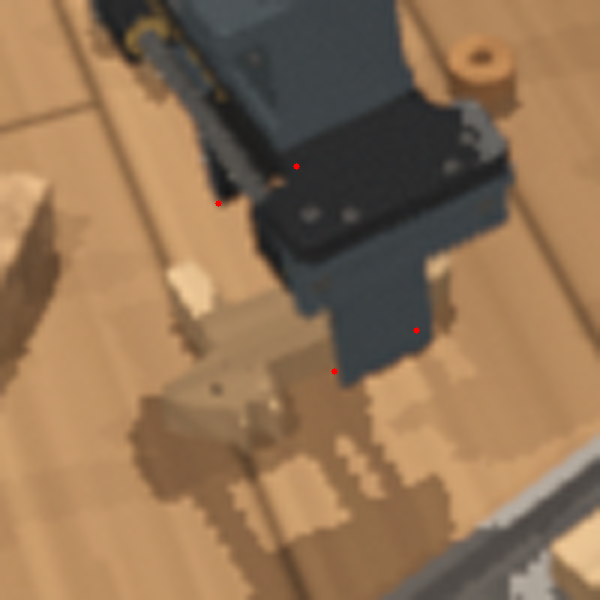

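Emit:
{"method": "arm_command", "body": {"increments": "2 6 4 -0.01 0;8 1 0 0 0;8 0 0 0 0;8 0 0 0 0;5 0 0 0 0;0 0 0 0 0;0 0 0 0 0;0 0 0 0 0"}}

```text
clock: 12.08
position: [0.4409, -0.2478, 0.0047]
orientation: [-1.372, 1.09, 1.248]
ft_force: [-0.0, -0.5, -0.0]
finger_gap: 1.003
```

Run:
```python
from h import *
go(.4413,-.2474,.005,98.5)
print(get_state()["joint_positions"])
```

```text
clk 12.1 pos [ 0.4409 -0.2478  0.0047] jaw 98.6 gap 1.003 F [-0.  -0.5 -0. ] down [ 0.082 -0.015 -0.997] j6 -2.36
shift mm [-0.2 -0.5  0.3] turn 0.001 shift if turned first [-0.2 -0.5  0.3]
[-0.5751  0.4234  2.2098  0.0761  0.4325 -2.3645]
```

Emit:
{"method": "arm_command", "body": {"increments": "0 0 0 0 1;0 0 0 0 1;0 0 0 0 1;0 0 0 0 1;0 0 0 0 1;0 0 0 0 1;0 0 0 0 1;0 0 0 0 1"}}

```text
clock: 12.75
position: [0.4416, -0.2482, 0.0059]
orientation: [-1.374, 1.089, 1.246]
ft_force: [-1.0, 0.3, -0.3]
finger_gap: 0.447
```

Emit:
{"method": "arm_command", "body": {"increments": "-6 0 0 0 1;-10 0 0 0 1;-15 0 0 0 1;-20 0 0 0 1;-20 0 0 0 1;-15 0 0 0 1;-5 0 0 0 1;0 0 0 0 1"}}

```text
clock: 13.42
position: [0.4327, -0.2463, 0.1043]
orientation: [-1.373, 1.09, 1.246]
ft_force: [0.1, 0.2, -1.0]
finger_gap: 0.302
```

Run:
```python
from h import *
go(.4693,.3783,.13,94.9)
print(get_state()["joint_positions"])
```

```text
clk 13.4 pos [ 0.4327 -0.2463  0.1043] jaw 98.6 gap 0.302 F [ 0.1  0.2 -1. ] down [ 0.083 -0.016 -0.996] j6 -2.35
shift mm [ -32.6 -132.3  611.2] turn 0.064 shift if turned first [-32.6 -92.9 618.4]
[-0.5816  0.2078  2.2238  0.0542  0.6327 -2.3456]
```

Run:
```python
from h import *
p,d=snapshot("side");u,v=proj("side",[.4327,-.2463,.1])[0].astype(int)
I=cv2.resize(p[max(v-50,0):v+60,u-60:u+60],(600,550),interpolation=cv2.INTER_CUBIC)
cv2.imwrite("pics/fl2.png",I[:,:,::-1]);print(get_state()["finger_gap"])
```

```text
0.3017521427834378
```

View pics/fl2.png

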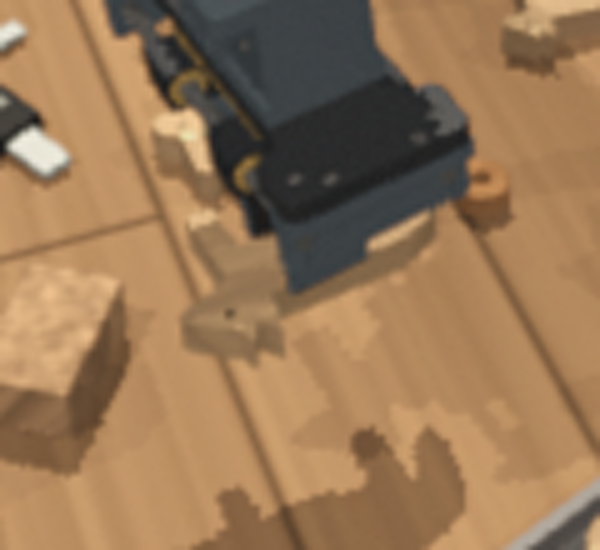

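Emit:
{"method": "arm_command", "body": {"increments": "-5 -4 15 0 1;-5 -7 30 0 1;-4 -8 38 0 1;-4 -8 38 0 1;-2 -8 38 0 1;-2 -8 38 0 1;-2 -8 38 0 1;-2 -8 38 0 1"}}

```text
clock: 14.13
position: [0.4465, 0.0383, 0.1225]
orientation: [-1.363, 1.098, 1.243]
ft_force: [1.4, -0.0, -0.5]
finger_gap: 0.302
```

Emit:
{"method": "arm_command", "body": {"increments": "0 -8 38 0 1;0 -8 38 0 1;0 -8 38 0 1;0 -8 38 0 1;0 -8 38 0 1;0 -8 38 0 1;0 -4 20 0 1;0 0 0 0 1"}}

```text
clock: 14.8
position: [0.4582, 0.3104, 0.1127]
orientation: [-1.366, 1.101, 1.251]
ft_force: [-0.8, -0.5, 0.6]
finger_gap: 0.3
```

Run:
```python
from h import *
go(.4693,.3783,.10,94.9)
print(get_state()["joint_positions"])
```

```text
clk 14.8 pos [0.4582 0.3104 0.1127] jaw 98.3 gap 0.300 F [-0.8 -0.5  0.6] down [ 0.072 -0.018 -0.997] j6 -1.08
shift mm [ 12.2 -20.   65.9] turn 0.060 shift if turned first [ 12.2 -16.   67. ]
[ 0.5798  0.283   2.0988 -0.0837  0.7106 -1.075 ]
```

Emit:
{"method": "arm_command", "body": {"increments": "0 -5 22 0.02 1;0 -5 22 0.02 1;0 -5 18 0.02 1;5 -2 5 0 1;10 0 0 0 1;10 0 0 0 1;8 0 0 0 1;0 0 0 0 1"}}

```text
clock: 15.47
position: [0.4652, 0.3756, 0.0679]
orientation: [-1.322, 1.141, 1.213]
ft_force: [-0.1, 0.1, -0.8]
finger_gap: 0.304
```

Run:
```python
from h import *
go(.4693,.3783,.02,94.9)
p,d=snapshot("side");u,v=proj("side",[.4693,.3783,.05])[0].astype(int)
I=cv2.resize(p[max(v-40,0):v+40,u-50:u+50],(750,600),interpolation=cv2.INTER_CUBIC)
cv2.imwrite("pics/fl3.png",I[:,:,::-1])
```

```text
clk 15.5 pos [0.4652 0.3756 0.0679] jaw 95.0 gap 0.304 F [-0.1  0.1 -0.8] down [ 0.063 -0.025 -0.998] j6 -0.92
shift mm [47.9 -1.4  3.8] turn 0.001 shift if turned first [47.9 -1.4  3.8]
```

View pics/fl3.png

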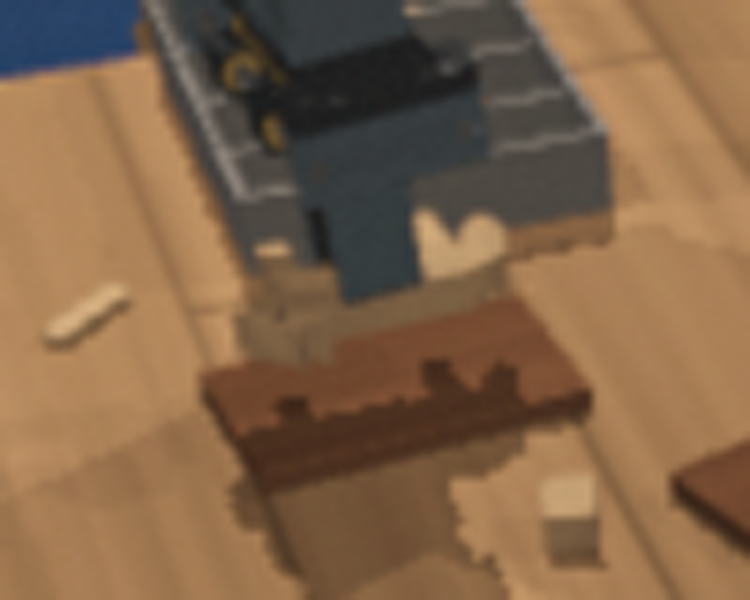

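Emit:
{"method": "arm_command", "body": {"increments": "8 -1 3 0 1;8 -1 1 0 1;8 0 0 0 1;6 0 0 0 1;4 0 0 0 1;2 0 0 0 1;0 0 0 0 1;0 0 0 0 1"}}

```text
clock: 16.18
position: [0.4701, 0.3778, 0.0294]
orientation: [-1.322, 1.142, 1.212]
ft_force: [-3.3, -1.6, 5.2]
finger_gap: 0.309
```

Run:
```python
from h import *
go(.4693,.3783,.02,94.9)
```

```text
clk 16.2 pos [0.4701 0.3778 0.0294] jaw 94.9 gap 0.309 F [-3.3 -1.6  5.2] down [ 0.063 -0.025 -0.998] j6 -0.91
shift mm [9.3 1.3 0.9] turn -0.000 shift if turned first [9.3 1.3 0.9]
```

Emit:
{"method": "arm_command", "body": {"increments": "1 0 0 0 1;0 0 0 0 0.6;0 0 0 0 0.6;0 0 0 0 0.5;0 0 0 0 0.4;0 0 0 0 0.4;0 0 0 0 0.3;0 0 0 0 0.3"}}

```text
clock: 16.85
position: [0.4706, 0.3782, 0.0296]
orientation: [-1.322, 1.141, 1.212]
ft_force: [-0.8, 0.5, -0.2]
finger_gap: 0.692
```

Emit:
{"method": "arm_command", "body": {"increments": "-10 0 0 0 0.2;-20 0 0 0 0;-25 0 0 0 0;-25 0 0 0 0;-10 -10 -30 0 0;0 -10 -39 0 0;0 -10 -39 0 0;0 -10 -39 0 0"}}

```text
clock: 17.52
position: [0.5171, 0.2391, 0.1355]
orientation: [-1.329, 1.133, 1.217]
ft_force: [-0.5, 0.6, 0.4]
finger_gap: 0.997
```

Emit:
{"method": "arm_command", "body": {"increments": "0 -12 -38 0 0;0 -12 -38 0 0;0 -12 -38 0 0;0 -12 -38 0 0;0 -12 -38 0 0;0 -10 -30 0 0;0 -5 -15 0 0;0 0 0 0 0"}}

```text
clock: 18.18
position: [0.619, -0.005, 0.1565]
orientation: [-1.33, 1.129, 1.208]
ft_force: [-0.9, -0.1, 1.0]
finger_gap: 1.0
```

Run:
```python
from h import *
go(.6387,-.2132,.10,74)
print(get_state()["joint_positions"])
p,d=snapshot("top"); I=[]
for (cx,cy,z) in((.469,.381,.03),(.635,-.14,.018)):
    r=rect("top",p,z,cx-.1,cx+.1,cy-.13,cy+.13,1500); I.append(r[:300,:390])
np.savez("t2.npz",p=p)
cv2.imwrite("pics/fl4.png",np.hstack(I)[:,:,::-1])
```

```text
clk 18.2 pos [ 0.619  -0.005   0.1565] jaw 95.2 gap 1.000 F [-0.9 -0.1  1. ] down [ 0.075 -0.023 -0.997] j6 -1.68
shift mm [  62.5    3.8 -207.4] turn 0.370 shift if turned first [  62.5  -71.4 -194.7]
[-0.0371  0.2996  1.9695 -0.0278  0.7971 -1.6809]
```

View pics/fl4.png

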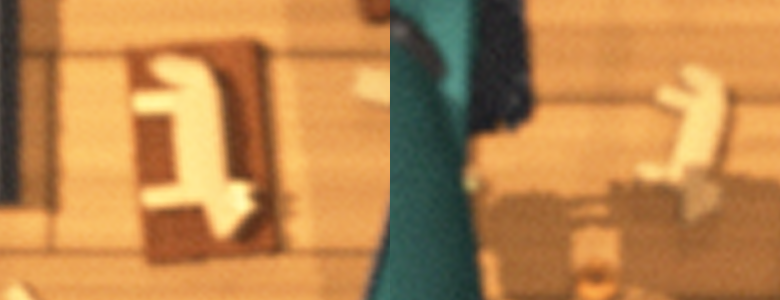

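Run:
```python
from h import *
import gap
p=np.load("t2.npz")["p"]
# large fox on board: expected nose yaw -175.1 => an 4.9
gap.FOX["fl"]=(.469,.378,124,77,4.9,50,30)
X=gap.fox("fl",p,.030)
by=np.array([.085,-.996]); print("fox origin",X-.0025*by)
S=2500
im=rect("top",p,.012,.36,.58,.27,.49,S); b=cv2.GaussianBlur(im,(5,5),0).astype(float)
m=((b[...,0]<175)&(b[...,0]/(b[...,1]+1)>1.6)).astype(np.uint8)
m=cv2.morphologyEx(m,cv2.MORPH_OPEN,np.ones((9,9)))
cs=[c for c in cv2.findContours(m,0,1)[0] if cv2.contourArea(c)>1500]
(rx,ry),wh,an=cv2.minAreaRect(np.vstack(cs)); print(.58-ry/S,.49-rx/S,np.array(wh)/S*1e3,an)
```

```text
fl gap len 48.3 / 50 ctr u 1.0 | trunk w 32.3 / 30 ctr v 4.9 slope -0.4
   grip xy [0.4712 0.3782] nose yaw -175.1
fox origin [0.4709 0.3807]
0.46949719238281246 0.37981826171875 [145.5218  91.2353] 85.060791015625
```

Emit:
{"method": "arm_command", "body": {"increments": "0 0 -20 0.1 0;0 0 -30 0.1 0;0 -5 -30 0.1 0;0 -10 -30 0.07 0;5 -20 -30 0 0;5 -20 -30 0 0;5 -10 -15 0 0;0 0 0 0 0"}}

```text
clock: 18.9
position: [0.6514, -0.1991, 0.1505]
orientation: [-1.037, 1.283, 0.937]
ft_force: [-0.9, 0.5, -0.1]
finger_gap: 1.0
```

Run:
```python
from h import *
go(.6387,-.2132,.05,74)
```

```text
clk 18.9 pos [ 0.6514 -0.1991  0.1505] jaw 73.5 gap 1.000 F [-0.9  0.5 -0.1] down [ 0.074 -0.02  -0.997] j6 -1.62
shift mm [ 99.6  15.8 -17.3] turn -0.009 shift if turned first [ 99.6  16.  -17.1]
```

Emit:
{"method": "arm_command", "body": {"increments": "10 6 -7 -0.009 0;20 6 -7 0 0;20 3 -3 0 0;20 0 0 0 0;15 0 0 0 0;10 0 0 0 0;5 0 0 0 0;0 0 0 0 0"}}

```text
clock: 19.57
position: [0.6349, -0.2035, 0.043]
orientation: [-1.049, 1.276, 0.954]
ft_force: [-0.8, 0.3, 0.3]
finger_gap: 0.999
```

Run:
```python
from h import *
go(.6387,-.2132,.005,74)
```

```text
clk 19.6 pos [ 0.6349 -0.2035  0.043 ] jaw 74.6 gap 0.999 F [-0.8  0.3  0.3] down [ 0.071 -0.018 -0.997] j6 -1.66
shift mm [38.3 -3.5 -8.4] turn 0.011 shift if turned first [38.3 -3.5 -8.4]
```

Emit:
{"method": "arm_command", "body": {"increments": "2 -4 -8 0.01 0;6 0 -2 0 0;6 0 0 0 0;0 0 0 0 0;0 0 0 0 0;0 0 0 0 0;0 0 0 0 0;0 0 0 0 0"}}

```text
clock: 20.23
position: [0.6393, -0.216, 0.0311]
orientation: [-1.044, 1.278, 0.943]
ft_force: [0.2, 0.7, 0.2]
finger_gap: 1.001
```

Run:
```python
from h import *
go(.6387,-.2132,.005,74)
```

```text
clk 20.2 pos [ 0.6393 -0.216   0.0311] jaw 74.0 gap 1.001 F [0.2 0.7 0.2] down [ 0.075 -0.019 -0.997] j6 -1.67
shift mm [25.9  3.3  2.5] turn 0.000 shift if turned first [25.9  3.3  2.5]
```

Emit:
{"method": "arm_command", "body": {"increments": "3 2.5 2 0 0;7 1 0.5 0 0;7 0 0 0 0;6 0 0 0 0;3 0 0 0 0;0 0 0 0 0;0 0 0 0 0.5;0 0 0 0 1"}}

```text
clock: 20.9
position: [0.6382, -0.2124, 0.0015]
orientation: [-1.044, 1.278, 0.944]
ft_force: [0.3, -1.7, 1.4]
finger_gap: 0.885
```

Run:
```python
from h import *
go(.6387,-.2132,.005,74)
```

```text
clk 20.9 pos [ 0.6382 -0.2124  0.0015] jaw 74.0 gap 0.885 F [ 0.3 -1.7  1.4] down [ 0.075 -0.019 -0.997] j6 -1.66
shift mm [-3.4 -1.  -0.6] turn 0.001 shift if turned first [-3.4 -1.  -0.6]
```

Emit:
{"method": "arm_command", "body": {"increments": "-3 0 0 0 1;0 0 0 0 1;0 0 0 0 1;0 0 0 0 1;0 0 0 0 1;0 0 0 0 1;0 0 0 0 1;0 0 0 0 1"}}

```text
clock: 21.57
position: [0.6386, -0.2126, 0.0061]
orientation: [-1.044, 1.277, 0.943]
ft_force: [0.2, 0.7, -0.1]
finger_gap: 0.306
```

Emit:
{"method": "arm_command", "body": {"increments": "0 0 0 0 1;0 0 0 0 1;0 0 0 0 1;-5 0 0 0 1;-10 0 0 0 1;-20 0 0 0 1;-25 0 0 0 1;-15 0 0 0 1"}}

```text
clock: 22.23
position: [0.6303, -0.2103, 0.0818]
orientation: [-1.041, 1.281, 0.948]
ft_force: [1.5, 0.0, -0.4]
finger_gap: 0.263
```

Run:
```python
from h import *
go(.4842,.110,.08,81.9)
```

```text
clk 22.2 pos [ 0.6303 -0.2103  0.0818] jaw 74.0 gap 0.263 F [ 1.5  0.  -0.4] down [ 0.07  -0.017 -0.997] j6 -1.66
shift mm [-14.  228.2 267.7] turn -0.137 shift if turned first [-14.  189.4 296.4]
```

Emit:
{"method": "arm_command", "body": {"increments": "-6 11 13 0 1;-6 22 26 0 1;0 25 30 0 1;0 25 30 0 1;0 25 30 0 1;0 25 30 0 1;0 25 30 0 1;0 25 30 0 1"}}

```text
clock: 22.9
position: [0.5169, 0.053, 0.0915]
orientation: [-1.044, 1.272, 0.927]
ft_force: [0.7, 0.0, -1.0]
finger_gap: 0.266
```

Emit:
{"method": "arm_command", "body": {"increments": "0 20 25 -0.04 1;0 10 10 -0.05 1;0 0 0 -0.045 1;0 0 0 0 1;0 0 0 0 1;0 0 0 0 1;0 0 0 0 1;0 0 0 0 1"}}

```text
clock: 23.57
position: [0.494, 0.1017, 0.0923]
orientation: [-1.154, 1.216, 1.026]
ft_force: [-0.9, 0.3, 0.9]
finger_gap: 0.264
```

Run:
```python
from h import *
go(.4842,.110,.05,81.9)
```

```text
clk 23.6 pos [0.494  0.1017 0.0923] jaw 81.6 gap 0.264 F [-0.9  0.3  0.9] down [ 0.092 -0.021 -0.995] j6 -1.20
shift mm [41.  14.8  7.1] turn -0.006 shift if turned first [41.  14.8  7.2]
```

Emit:
{"method": "arm_command", "body": {"increments": "5 8 4 -0.006 1;10 7 3 0 1;10 0 0 0 1;10 0 0 0 1;8 0 0 0 1;5 0 0 0 1;0 0 0 0 1;0 0 0 0 1"}}

```text
clock: 24.23
position: [0.4844, 0.1087, 0.0379]
orientation: [-1.155, 1.217, 1.028]
ft_force: [0.3, -0.3, -0.5]
finger_gap: 0.264
```

Run:
```python
from h import *
go(.4842,.110,.02,81.9)
```

```text
clk 24.2 pos [0.4844 0.1087 0.0379] jaw 81.7 gap 0.264 F [ 0.3 -0.3 -0.5] down [ 0.091 -0.022 -0.996] j6 -1.16
shift mm [17.8  2.   1.4] turn -0.004 shift if turned first [17.8  2.   1.4]
```

Emit:
{"method": "arm_command", "body": {"increments": "5 2 1.5 0 1;5 0 0 0 1;4 0 0 0 1;2 0 0 0 1;1 0 0 0 1;0 0 0 0 1;0 0 0 0 1;0 0 0 0 1"}}

```text
clock: 24.9
position: [0.4851, 0.1103, 0.0198]
orientation: [-1.156, 1.215, 1.027]
ft_force: [0.5, 0.4, -0.3]
finger_gap: 0.265
```

Run:
```python
from h import *
go(.4842,.110,.018,81.9)
```

```text
clk 24.9 pos [0.4851 0.1103 0.0198] jaw 81.7 gap 0.265 F [ 0.5  0.4 -0.3] down [ 0.093 -0.021 -0.995] j6 -1.15
shift mm [ 1.7  1.  -0.5] turn -0.004 shift if turned first [ 1.7  1.  -0.5]
```

Emit:
{"method": "arm_command", "body": {"increments": "2 1 0 0 1;0 0 0 0 0.6;0 0 0 0 0.6;0 0 0 0 0.5;0 0 0 0 0.5;0 0 0 0 0.4;0 0 0 0 0.3;0 0 0 0 0.3"}}

```text
clock: 25.57
position: [0.4849, 0.1106, 0.0184]
orientation: [-1.156, 1.214, 1.026]
ft_force: [-0.1, -0.1, -0.4]
finger_gap: 0.683
```

Emit:
{"method": "arm_command", "body": {"increments": "-10 0 0 0 0.2;-20 0 0 0 0;-25 0 0 0 0;-15 0 0 0 0;0 -20 -20 0 0;0 -25 -30 0 0;0 -25 -30 0 0;0 -25 -30 0 0"}}

```text
clock: 26.23
position: [0.554, -0.0099, 0.1057]
orientation: [-1.161, 1.211, 1.034]
ft_force: [0.3, 1.7, 0.3]
finger_gap: 1.0
```

Emit:
{"method": "arm_command", "body": {"increments": "0 -25 -20 0 0;0 -25 -15 0 0;0 -15 -5 0 0;0 0 0 -0.06 0;0 0 0 0 0;0 0 0 0 0;0 0 0 0 0;0 0 0 0 0"}}

```text
clock: 26.9
position: [0.6183, -0.0677, 0.1196]
orientation: [-1.205, 1.186, 1.066]
ft_force: [0.6, 0.6, 0.9]
finger_gap: 0.996
```

Run:
```python
from h import *
go(.6417,-.0472,.10,85)
import gap
p,d=snapshot("top"); np.savez("t3.npz",p=p)
gap.FOX["fm"]=(.4845,.112,102,63,-8.1,41,24.5)
X=gap.fox("fm",p,.030); print("fox origin",X-.002*np.array([-.141,-.99]))
r=rect("top",p,.018,.40,.74,-.12,.33,1500); cv2.imwrite("pics/fm4.png",r[:,:,::-1])
```

```text
clk 26.9 pos [ 0.6183 -0.0677  0.1196] jaw 85.1 gap 0.996 F [0.6 0.6 0.9] down [ 0.099 -0.021 -0.995] j6 -1.62
shift mm [ 21.4 -19.5  22.7] turn 0.002 shift if turned first [ 21.4 -19.5  22.7]gap.py:27: RuntimeWarning: Mean of empty slice.
  gc,tc=g.mean(),t.mean()
  ret = ret.dtype.type(ret / rcount)
Traceback (most recent call last):
  File "gap.py", line 28, in fox
    print(name,"gap len",np.diff(g,axis=1).mean().round(1),"/",G,"ctr u %.1f"%gc,"| trunk w",np.diff(t,axis=1).mean().round(1),"/",T,"ctr v %.1f"%tc,"slope",np.degrees(np.polyfit(np.arange(len(t))*4,t.mean(1),1)[0]).round(1))
                         ~~~~~~~^^^^^^^^^^
numpy.exceptions.AxisError: axis 1 is out of bounds for array of dimension 1
```

Emit:
{"method": "arm_command", "body": {"increments": "0 -35 0 0 0;0 -35 0 0 0;0 -35 0 0 0;0 -35 0 0 0;0 -35 0 0 0;0 -35 0 0 0;0 0 0 0 0;0 0 0 0 0"}}

```text
clock: 27.62
position: [0.8298, -0.0811, 0.1386]
orientation: [-1.2, 1.191, 1.071]
ft_force: [-0.6, 0.5, 0.3]
finger_gap: 0.998
```

Run:
```python
from h import *
go(.6417,-.0472,.10,85)
print(get_state()["joint_positions"])
```

```text
clk 27.6 pos [ 0.8298 -0.0811  0.1386] jaw 85.1 gap 0.998 F [-0.6  0.5  0.3] down [ 0.093 -0.019 -0.996] j6 -1.60
shift mm [ 20.4 193.1  18.1] turn 0.001 shift if turned first [ 20.4 193.1  17.8]
[-0.1228  0.6224  1.5156 -0.0101  0.9092 -1.6022]
```

Emit:
{"method": "arm_command", "body": {"increments": "0 12 2 0 0;0 12 2 0 0;0 12 2 0 0;0 12 2 0 0;0 12 2 0 0;0 12 2 0 0;0 12 2 0 0;0 12 2 0 0"}}

```text
clock: 28.28
position: [0.7248, -0.0531, 0.1269]
orientation: [-1.196, 1.195, 1.074]
ft_force: [-0.0, -0.5, -0.2]
finger_gap: 0.999
```

Run:
```python
from h import *
go(.6417,-.0472,.10,85)
print(get_state()["joint_positions"])
```

```text
clk 28.3 pos [ 0.7248 -0.0531  0.1269] jaw 85.0 gap 0.999 F [-0.  -0.5 -0.2] down [ 0.087 -0.018 -0.996] j6 -1.58
shift mm [19.5 85.3 -1.1] turn 0.000 shift if turned first [19.5 85.3 -1.1]
[-0.1016  0.4868  1.7604 -0.0133  0.806  -1.5768]
```

Emit:
{"method": "arm_command", "body": {"increments": "0 -25 0 0 0;0 -25 0 0 0;0 -25 0 0 0;0 -25 0 0 0;0 -5 0 0 0;0 0 0 0 0;0 0 0 0 0;0 0 0 0 0"}}

```text
clock: 28.95
position: [0.8176, -0.0582, 0.1327]
orientation: [-1.189, 1.204, 1.084]
ft_force: [0.3, -1.0, -0.4]
finger_gap: 1.004
```

Emit:
{"method": "arm_command", "body": {"increments": "0 12 0 0 0;0 12 0 0 0;0 12 0 0 0;0 12 0 0 0;0 12 0 0 0;0 12 0 0 0;0 12 0 0 0;0 12 0 0 0"}}

```text
clock: 29.62
position: [0.7091, -0.0483, 0.1242]
orientation: [-1.187, 1.207, 1.088]
ft_force: [0.5, -0.5, -1.2]
finger_gap: 1.003
```

Emit:
{"method": "arm_command", "body": {"increments": "0 -25 0 0 0;0 -25 0 0 0;0 -25 0 0 0;0 -25 0 0 0;0 -5 0 0 0;0 0 0 0 0;0 0 0 0 0;0 0 0 0 0"}}

```text
clock: 30.28
position: [0.8022, -0.0559, 0.1292]
orientation: [-1.181, 1.215, 1.096]
ft_force: [-0.0, -0.1, 0.1]
finger_gap: 1.003
```

Emit:
{"method": "arm_command", "body": {"increments": "0 12 0 0 0;0 12 0 0 0;0 12 0 0 0;0 12 0 0 0;0 12 0 0 0;0 12 0 0 0;0 12 0 0 0;0 12 0 0 0"}}

```text
clock: 30.95
position: [0.6935, -0.0463, 0.1226]
orientation: [-1.179, 1.218, 1.099]
ft_force: [-0.7, 0.3, -0.1]
finger_gap: 1.002
```

Emit:
{"method": "arm_command", "body": {"increments": "0 10 0 0 0;0 10 0 0 0;0 10 0 0 0;0 10 0 0 0;0 10 0 0 0;0 10 0 0 0;0 10 0 0 0;0 10 0 0 0"}}

```text
clock: 31.62
position: [0.6008, -0.038, 0.1179]
orientation: [-1.177, 1.22, 1.101]
ft_force: [-0.1, 1.2, 0.6]
finger_gap: 0.999
```

Run:
```python
from h import *
go(.6417,-.0472,.05,85)
```

```text
clk 31.6 pos [ 0.6008 -0.038   0.1179] jaw 85.0 gap 0.999 F [-0.1  1.2  0.6] down [ 0.051 -0.014 -0.999] j6 -1.57
shift mm [ 70.  -38.   -4.9] turn -0.001 shift if turned first [ 70.  -38.   -4.9]
```

Emit:
{"method": "arm_command", "body": {"increments": "0 -30 0 0 0;0 -30 0 0 0;0 -30 0 0 0;0 -30 0 0 0;0 -30 0 0 0;0 -15 0 0 0;0 0 0 0 0;0 0 0 0 0"}}

```text
clock: 32.28
position: [0.7623, -0.0521, 0.124]
orientation: [-1.175, 1.224, 1.105]
ft_force: [-1.2, 0.2, -0.7]
finger_gap: 0.998
```

Emit:
{"method": "arm_command", "body": {"increments": "0 12 0 0 0;0 12 0 0 0;0 12 0 0 0;0 12 0 0 0;0 12 0 0 0;0 12 0 0 0;0 12 0 0 0;0 12 0 0 0"}}

```text
clock: 32.95
position: [0.6518, -0.0424, 0.1176]
orientation: [-1.172, 1.228, 1.109]
ft_force: [-0.1, -0.8, -0.6]
finger_gap: 1.002
```

Emit:
{"method": "arm_command", "body": {"increments": "0 -25 0 0 0;0 -25 0 0 0;0 -25 0 0 0;0 -25 0 0 0;0 -5 0 0 0;0 0 0 0 0;0 0 0 0 0;0 0 0 0 0"}}

```text
clock: 33.62
position: [0.7426, -0.05, 0.1194]
orientation: [-1.167, 1.235, 1.118]
ft_force: [-1.1, -0.7, -0.0]
finger_gap: 0.999
```

Emit:
{"method": "arm_command", "body": {"increments": "0 12 0 0 0;0 12 0 0 0;0 12 0 0 0;0 12 0 0 0;0 12 0 0 0;0 12 0 0 0;0 12 0 0 0;0 12 0 0 0"}}

```text
clock: 34.28
position: [0.6331, -0.0404, 0.1157]
orientation: [-1.165, 1.238, 1.121]
ft_force: [0.5, 0.7, 0.1]
finger_gap: 1.002
```

Run:
```python
from h import *
go(.6417,-.0472,.05,85)
```

```text
clk 34.3 pos [ 0.6331 -0.0404  0.1157] jaw 85.0 gap 1.002 F [0.5 0.7 0.1] down [ 0.025 -0.012 -1.   ] j6 -1.57
shift mm [66.  -7.4 -5.4] turn -0.000 shift if turned first [66.  -7.4 -5.4]
```

Tilt is down to 1.5°. Now descend onto the small fox.

Emit:
{"method": "arm_command", "body": {"increments": "10 -5 -4 0 0;12 -3 -2 0 0;12 0 0 0 0;12 0 0 0 0;12 0 0 0 0;10 0 0 0 0;4 0 0 0 0;0 0 0 0 0"}}

```text
clock: 34.95
position: [0.6372, -0.0478, 0.0351]
orientation: [-1.162, 1.241, 1.124]
ft_force: [-0.4, -0.6, -0.2]
finger_gap: 1.001
```

Run:
```python
from h import *
go(.6417,-.0472,.03,85)
```

```text
clk 35.0 pos [ 0.6372 -0.0478  0.0351] jaw 85.0 gap 1.001 F [-0.4 -0.6 -0.2] down [ 0.021 -0.011 -1.   ] j6 -1.58
shift mm [ 5.2 -4.3  1.1] turn -0.000 shift if turned first [ 5.2 -4.3  1.1]
```

Emit:
{"method": "arm_command", "body": {"increments": "2 -4 1 0 0;2 -1 0 0 0;2 0 0 0 0;0 0 0 0 0;0 0 0 0 0;0 0 0 0 0;0 0 0 0 0;0 0 0 0 0"}}

```text
clock: 35.62
position: [0.6444, -0.0472, 0.0301]
orientation: [-1.164, 1.24, 1.123]
ft_force: [-0.4, -0.2, 0.0]
finger_gap: 0.996
```

Run:
```python
from h import *
go(.6417,-.0472,.02,85)
```

```text
clk 35.6 pos [ 0.6444 -0.0472  0.0301] jaw 85.0 gap 0.996 F [-0.4 -0.2  0. ] down [ 0.023 -0.012 -1.   ] j6 -1.58
shift mm [10.   3.  -0.2] turn 0.000 shift if turned first [10.   3.  -0.2]
```

Emit:
{"method": "arm_command", "body": {"increments": "1 2.4 0 0 0;0 0 0 0 0;0 0 0 0 0;4 0 0 0 0;0 0 0 0 0;0 0 0 0 0;0 0 0 0 0;0 0 0 0 0"}}

```text
clock: 36.28
position: [0.6418, -0.047, 0.0247]
orientation: [-1.164, 1.239, 1.122]
ft_force: [-0.2, 0.1, 0.0]
finger_gap: 1.0
```

Run:
```python
from h import *
go(.6417,-.0472,.01,85)
```

```text
clk 36.3 pos [ 0.6418 -0.047   0.0247] jaw 85.0 gap 1.000 F [-0.2  0.1  0. ] down [ 0.023 -0.012 -1.   ] j6 -1.58
shift mm [14.7  0.5 -0. ] turn 0.000 shift if turned first [14.7  0.5 -0. ]
```

Emit:
{"method": "arm_command", "body": {"increments": "5 0.4 0 0 0;4 0 0 0 0;4 0 0 0 0;2 0 0 0 0;0 0 0 0 0;0 0 0 0 0;0 0 0 0 0;0 0 0 0 0"}}

```text
clock: 36.95
position: [0.6416, -0.0472, 0.0075]
orientation: [-1.163, 1.24, 1.123]
ft_force: [-0.1, 0.8, 0.7]
finger_gap: 1.004
```

Run:
```python
from h import *
go(.6417,-.0472,.007,85)
```

```text
clk 37.0 pos [ 0.6416 -0.0472  0.0075] jaw 85.0 gap 1.004 F [-0.1  0.8  0.7] down [ 0.023 -0.012 -1.   ] j6 -1.58
shift mm [ 0.6 -0.1  0. ] turn 0.000 shift if turned first [ 0.6 -0.1  0. ]
```

Emit:
{"method": "arm_command", "body": {"increments": "0 0 0 0 1;0 0 0 0 1;0 0 0 0 1;0 0 0 0 1;0 0 0 0 1;0 0 0 0 1;0 0 0 0 1;0 0 0 0 1"}}

```text
clock: 37.62
position: [0.642, -0.0472, 0.0083]
orientation: [-1.164, 1.239, 1.122]
ft_force: [1.0, 0.5, 0.1]
finger_gap: 0.449
```

Emit:
{"method": "arm_command", "body": {"increments": "0 0 0 0 1;0 0 0 0 1;0 0 0 0 1;0 0 0 0 1;0 0 0 0 1;0 0 0 0 1;0 0 0 0 1;0 0 0 0 1"}}

```text
clock: 38.28
position: [0.6423, -0.0475, 0.0086]
orientation: [-1.164, 1.239, 1.122]
ft_force: [-0.4, -0.5, 1.1]
finger_gap: 0.251
```

Run:
```python
from h import *
go(.6417,-.0472,.007,85)
p,d=snapshot("side");u,v=proj("side",[.6417,-.0472,.018])[0].astype(int)
I=cv2.resize(p[v-40:v+40,u-40:u+40],(600,600),interpolation=cv2.INTER_CUBIC)
cv2.imwrite("pics/fs1.png",I[:,:,::-1])
```

```text
clk 38.3 pos [ 0.6423 -0.0475  0.0086] jaw 85.0 gap 0.251 F [-0.4 -0.5  1.1] down [ 0.024 -0.012 -1.   ] j6 -1.58
shift mm [1.6 0.7 0.3] turn 0.000 shift if turned first [1.6 0.7 0.3]
```

View pics/fs1.png

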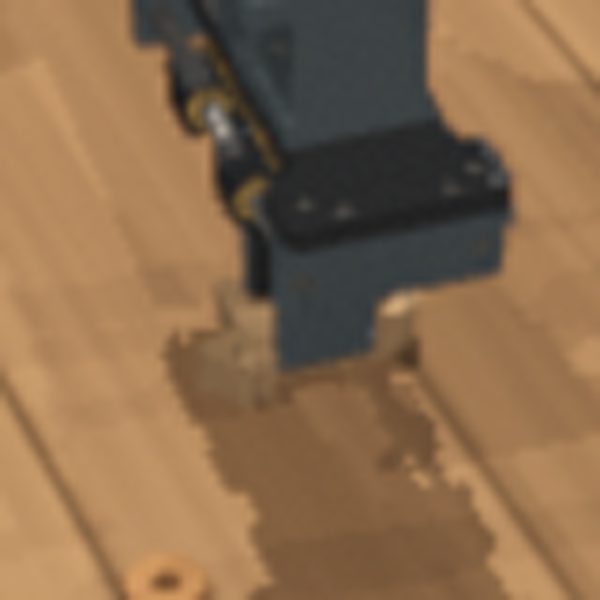

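Emit:
{"method": "arm_command", "body": {"increments": "-3 0 0 0 1;-6 0 0 0 1;-12 0 0 0 1;-20 0 0 0 1;-20 0 0 0 1;-15 0 0 0 1;0 0 0 0 1;0 0 0 0 1"}}

```text
clock: 39.0
position: [0.6398, -0.0461, 0.0918]
orientation: [-1.164, 1.239, 1.122]
ft_force: [-0.5, -0.2, -0.2]
finger_gap: 0.25
```

Run:
```python
from h import *
p=np.load("avg.npz")["p"].astype(np.float32)
def edges(cx,cy,yaw,L,W,z=.012):
    a=np.radians(yaw); ex=np.array([np.cos(a),np.sin(a)]); ey=np.array([-np.sin(a),np.cos(a)])
    for tag,e,f,h,o in(("x",ex,ey,L/2,W/2-15),("y",ey,ex,W/2,L/2-20)):
        s=np.arange(-h-14,h+14.1,.5); out=[]
        for off in(-1,0,1):
            t=np.linspace(-o/3,o/3,12)+off*o*.66
            P=np.array([[*(np.array([cx,cy])+(si*e+ti*f)/1e3),z] for si in s for ti in t])
            uv=proj("top",P).astype(np.float32).reshape(len(s),-1,2)
            q=cv2.remap(p,uv[...,0],uv[...,1],1).mean(1)[:,0]
            g=np.abs(np.gradient(cv2.GaussianBlur(q.reshape(-1,1),(1,5),0)[:,0]))
            n=len(s)//2; out.append((s[np.argmax(g[:n])],s[n+np.argmax(g[n:])]))
        out=np.array(out); print(tag,out.tolist(),"ctr %.1f len %.1f"%(out.mean(),np.diff(out,axis=1).mean()))
edges(.615,.257,17,102,64); edges(.4845,.112,-8.1,122,76)
go(.6165,.2575,.09,107)
```

```text
x [[-55.0, 55.5], [-56.0, 62.0], [-55.5, 50.5]] ctr 0.2 len 111.5
y [[-35.5, 33.0], [-35.0, 32.5], [-34.5, 33.5]] ctr -1.0 len 68.0
x [[-61.0, 62.0], [-62.0, 62.0], [-61.0, 62.0]] ctr 0.3 len 123.3
y [[-41.5, 39.5], [-41.5, 39.0], [-42.5, 38.5]] ctr -1.4 len 80.8
clk 39.0 pos [ 0.6398 -0.0461  0.0918] jaw 85.0 gap 0.250 F [-0.5 -0.2 -0.2] down [ 0.024 -0.012 -1.   ] j6 -1.58
shift mm [ -2.3  49.6 300.4] turn -0.384 shift if turned first [ -2.3 -66.5 297.1]
```

Emit:
{"method": "arm_command", "body": {"increments": "-2 3 15 0 1;-2 6 28 0 1;0 6 35 0 1;0 6 35 0 1;0 6 35 0 1;0 6 35 0 1;0 6 35 0 1;0 5 28 0 1"}}

```text
clock: 39.67
position: [0.6134, 0.2122, 0.0889]
orientation: [-1.157, 1.246, 1.118]
ft_force: [0.1, 0.0, -0.2]
finger_gap: 0.254
```

Emit:
{"method": "arm_command", "body": {"increments": "0 0 10 -0.1 1;0 0 0 -0.1 1;0 0 0 -0.1 1;0 0 0 -0.08 1;0 0 0 0 1;0 0 0 0 1;0 0 0 0 1;0 0 0 0 1"}}

```text
clock: 40.33
position: [0.6066, 0.2342, 0.0827]
orientation: [-1.446, 1.055, 1.414]
ft_force: [0.5, 0.9, -0.5]
finger_gap: 0.248
```

Run:
```python
from h import *
go(.616,.2562,.05,107)
p,d=snapshot("side");u,v=proj("side",[.616,.2562,.06])[0].astype(int)
I=cv2.resize(p[v-40:v+40,u-40:u+40],(600,600),interpolation=cv2.INTER_CUBIC)
cv2.imwrite("pics/fs2.png",I[:,:,::-1])
```

```text
clk 40.3 pos [0.6066 0.2342 0.0827] jaw 107.4 gap 0.248 F [ 0.5  0.9 -0.5] down [ 0.012 -0.015 -1.   ] j6 -1.52
shift mm [ 32.5 -15.3  18.8] turn 0.006 shift if turned first [ 32.5 -15.2  18.9]
```

View pics/fs2.png

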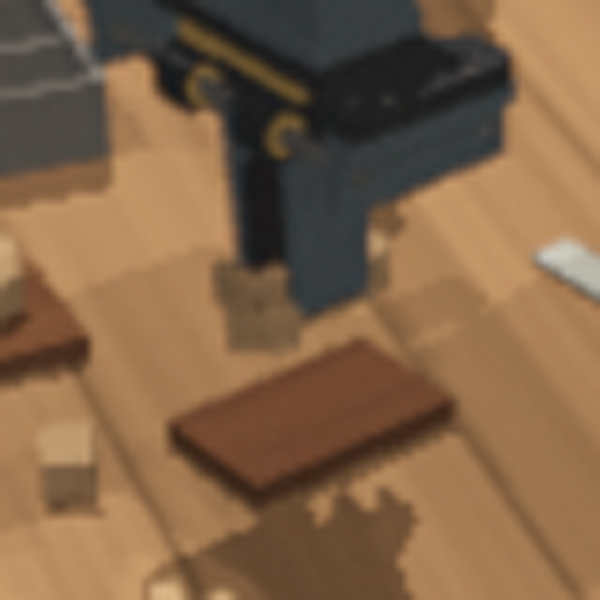

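Emit:
{"method": "arm_command", "body": {"increments": "5 -8 10 0.006 1;8 -7 9 0 1;8 0 0 0 1;8 0 0 0 1;6 0 0 0 1;0 0 0 0 1;0 0 0 0 1;0 0 0 0 1"}}

```text
clock: 41.05
position: [0.6161, 0.2581, 0.0421]
orientation: [-1.438, 1.063, 1.408]
ft_force: [-0.1, -0.9, 0.7]
finger_gap: 0.254
```

Run:
```python
from h import *
go(.616,.2562,.021,107)
```

```text
clk 41.0 pos [0.6161 0.2581 0.0421] jaw 106.8 gap 0.254 F [-0.1 -0.9  0.7] down [ 0.01  -0.015 -1.   ] j6 -1.47
shift mm [21.1  0.8 -1.4] turn -0.004 shift if turned first [21.1  0.8 -1.4]
```

Emit:
{"method": "arm_command", "body": {"increments": "5 0.8 -1.3 0 1;5 0 0 0 1;4 0 0 0 1;2 0 0 0 1;0 0 0 0 1;0 0 0 0 1;0 0 0 0 1;0 0 0 0 1"}}

```text
clock: 41.72
position: [0.6164, 0.2557, 0.0254]
orientation: [-1.438, 1.062, 1.406]
ft_force: [-0.4, 0.4, -0.8]
finger_gap: 0.25
```

Run:
```python
from h import *
go(.616,.2562,.0205,107)
```

```text
clk 41.7 pos [0.6164 0.2557 0.0254] jaw 106.7 gap 0.250 F [-0.4  0.4 -0.8] down [ 0.011 -0.015 -1.   ] j6 -1.48
shift mm [4.9 0.2 0.7] turn -0.005 shift if turned first [4.9 0.2 0.7]
```

Emit:
{"method": "arm_command", "body": {"increments": "2 0 0 0 1;2 0 0 0 1;1 0 0 0 1;0 0 0 0 1;0 0 0 0 1;0 0 0 0 0.6;0 0 0 0 0.6;0 0 0 0 0.5"}}

```text
clock: 42.38
position: [0.6171, 0.2558, 0.021]
orientation: [-1.438, 1.061, 1.405]
ft_force: [0.2, -2.2, 2.0]
finger_gap: 0.435
```

Emit:
{"method": "arm_command", "body": {"increments": "0 0 0 0 0.4;0 0 0 0 0.3;0 0 0 0 0.3;-5 0 0 0 0.3;-15 0 0 0 0.2;-25 0 0 0 0;-25 0 0 0 0;-20 0 0 0 0"}}

```text
clock: 43.05
position: [0.613, 0.2562, 0.1123]
orientation: [-1.436, 1.068, 1.411]
ft_force: [0.8, 0.3, -0.5]
finger_gap: 0.961
```

Emit:
{"method": "arm_command", "body": {"increments": "0 0 -30 0 0;0 0 -38 0 0;0 0 -38 0 0;0 0 -38 0 0;0 0 -38 0 0;0 0 -38 0 0;0 0 -38 0 0;0 0 -38 0 0"}}

```text
clock: 43.72
position: [0.7043, -0.0301, 0.1362]
orientation: [-1.449, 1.049, 1.406]
ft_force: [0.7, 1.5, -1.3]
finger_gap: 1.001
```

Emit:
{"method": "arm_command", "body": {"increments": "0 0 -30 0 0;0 0 -30 0 0;0 0 -20 0 0;0 0 0 0 0;0 0 0 0 0;0 0 0 0 0;0 0 0 0 0;0 0 0 0 0"}}

```text
clock: 44.38
position: [0.7303, -0.1162, 0.1469]
orientation: [-1.449, 1.049, 1.397]
ft_force: [0.0, -0.3, -0.8]
finger_gap: 1.0
```

Run:
```python
from h import *
import gap
go(.5,0,.1)
p=np.mean([snapshot("top")[0] for i in range(6)],0).astype(np.uint8); np.savez("t4.npz",p=p)
r=rect("top",p,.02,.37,.70,-.02,.45,1600); cv2.imwrite("pics/end1.png",r[:,:,::-1])
for n,a,off in(("fm",(.4845,.112,102,63,-8.1,41,24.5),.002),("fs",(.6155,.2578,84,52,17,34,20),.0017)):
    gap.FOX[n]=a
    try:
        X=gap.fox(n,p,.030); t=np.radians(180+(-8.1 if n=="fm" else 17)+90); print("origin",X-off*np.array([np.cos(t),np.sin(t)]))
    except Exception as e: print(n,e)
```

```text
clk 44.4 pos [ 0.7303 -0.1162  0.1469] jaw 107.0 gap 1.000 F [ 0.  -0.3 -0.8] down [ 0.026 -0.014 -1.   ] j6 -2.05
shift mm [ 39.3 187.2 179.3] turn 0.000 shift if turned first [ 39.3 187.2 179.3]
fm axis 1 is out of bounds for array of dimension 1
fs gap len 9.6 / 34 ctr u 4.8 | trunk w 53.8 / 20 ctr v 4.7 slope -13.2
   grip xy [0.6071 0.3207] nose yaw -163.0
origin [0.6066 0.3223]gap.py:27: RuntimeWarning: Mean of empty slice.
  gc,tc=g.mean(),t.mean()
  ret = ret.dtype.type(ret / rcount)
```

View pics/end1.png

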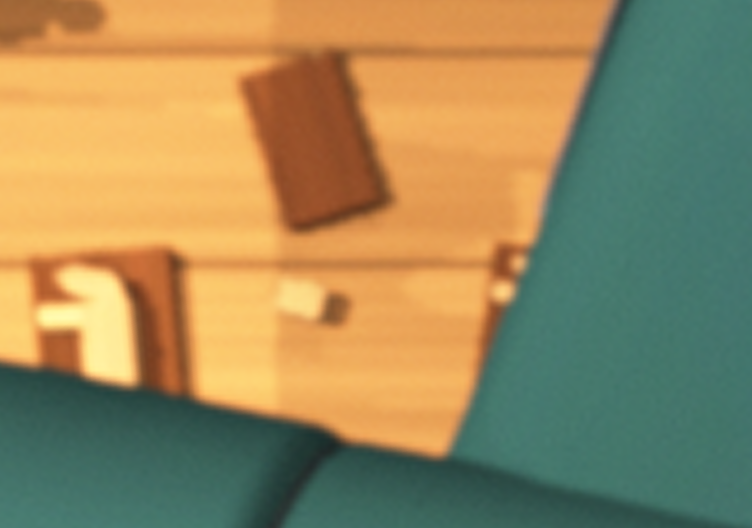

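Run:
```python
from h import *
p,d=snapshot("side"); cv2.imwrite("pics/where.png",cv2.resize(p[60:380,200:520],(640,600),interpolation=cv2.INTER_CUBIC)[:,:,::-1])
```

```text
(no output)
```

View pics/where.png

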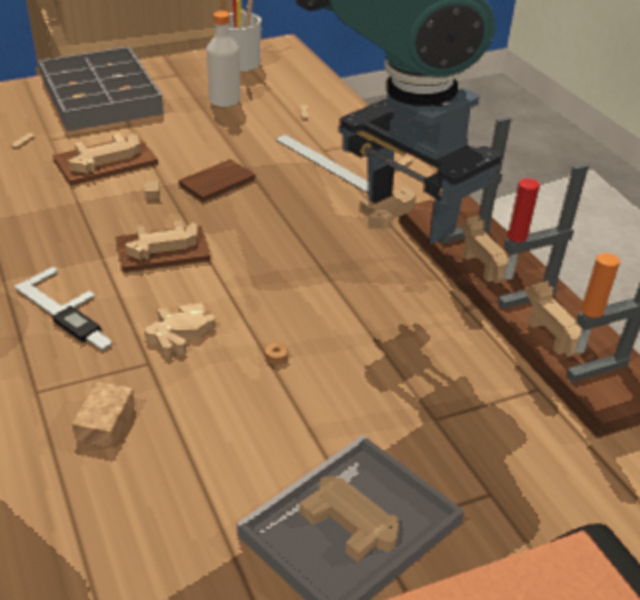

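Emit:
{"method": "arm_command", "body": {"increments": "0 10 10 0 1;0 15 15 0 1;0 15 20 0 1;0 15 20 0 1;0 15 20 0 1;0 15 20 0 1;0 15 20 0 1;0 15 20 0 1"}}

```text
clock: 45.4
position: [0.5751, -0.0103, 0.1401]
orientation: [-1.448, 1.05, 1.392]
ft_force: [-0.1, 0.5, -0.3]
finger_gap: 0.448
```

Emit:
{"method": "arm_command", "body": {"increments": "0 5 20 0 1;0 0 20 0 1;0 0 20 0 1;0 0 20 0 1;0 0 20 0 1;0 0 20 0 1;0 0 10 0 1;0 0 0 0 1"}}

```text
clock: 46.07
position: [0.5259, 0.1198, 0.1373]
orientation: [-1.448, 1.05, 1.394]
ft_force: [0.3, 0.2, 0.7]
finger_gap: 0.25
```

Run:
```python
from h import *
go(.616,.2562,.05,107)
for n in("top","side"):
    P,D=snapshot(n); np.savez(f"w_{n}.npz",p=P,d=D)
C=cloud("side",np.load("w_side.npz")["d"]); p=np.load("w_side.npz")["p"].astype(int)
s=get_state()["position"]
m=(abs(C[...,0]-s[0])<.07)&(abs(C[...,1]-s[1])<.07)&(C[...,2]>.06)&(C[...,2]<s[2]+.03)&(p[...,0]>p[...,2]+25)
print(m.sum(),"z pct",np.percentile(C[m][:,2],[2,10,50,90]), "y",np.percentile(C[m][:,1]-s[1],[5,50,95]),"x",np.percentile(C[m][:,0]-s[0],[2,98]),s)
```

```text
clk 46.1 pos [0.5259 0.1198 0.1373] jaw 106.8 gap 0.250 F [0.3 0.2 0.7] down [ 0.028 -0.014 -1.   ] j6 -1.66
shift mm [  87.9 -123.8  106.3] turn -0.003 shift if turned first [  87.9 -124.1  105.9]
208 z pct [0.1285 0.1311 0.1431 0.1478] y [-0.0297 -0.0103  0.016 ] x [-0.0373  0.0359] [0.5264 0.1185 0.1373]
```

Emit:
{"method": "arm_command", "body": {"increments": "0 -15 13 0 1;0 -25 21 0 1;0 -25 21 0 1;0 -25 21 0 1;5 -20 18 0 1;10 -8 7 0 1;15 0 0 0 1;10 0 0 0 1"}}

```text
clock: 46.83
position: [0.6206, 0.2461, 0.0977]
orientation: [-1.444, 1.051, 1.384]
ft_force: [-0.7, -0.5, 0.4]
finger_gap: 0.251
```

Run:
```python
from h import *
go(.616,.2562,.035,107)
```

```text
clk 46.8 pos [0.6206 0.2461 0.0977] jaw 106.3 gap 0.251 F [-0.7 -0.5  0.4] down [ 0.032 -0.014 -0.999] j6 -1.48
shift mm [62.4  3.3 12.4] turn -0.012 shift if turned first [62.4  3.1 12.4]
```

Emit:
{"method": "arm_command", "body": {"increments": "8 2 7 -0.012 1;12 1 5 0 1;12 0 0 0 1;12 0 0 0 1;10 0 0 0 1;5 0 0 0 1;0 0 0 0 1;0 0 0 0 1"}}

```text
clock: 47.5
position: [0.6119, 0.2507, 0.0279]
orientation: [-1.449, 1.053, 1.396]
ft_force: [0.2, 0.8, 0.0]
finger_gap: 0.247
```

Run:
```python
from h import *
go(.616,.2562,.0205,107)
```

```text
clk 47.5 pos [0.6119 0.2507 0.0279] jaw 106.9 gap 0.247 F [0.2 0.8 0. ] down [ 0.025 -0.017 -1.   ] j6 -1.47
shift mm [ 7.4 -5.4  4.3] turn -0.002 shift if turned first [ 7.4 -5.4  4.2]
```

Emit:
{"method": "arm_command", "body": {"increments": "2 -5 4 0 1;3 0 0 0 1;3 0 0 0 1;3 0 0 0 1;3 0 0 0 1;0 0 0 0 1;0 0 0 0 1;0 0 0 0 1"}}

```text
clock: 48.17
position: [0.6195, 0.2566, 0.0205]
orientation: [-1.453, 1.05, 1.393]
ft_force: [-0.3, -0.6, -0.6]
finger_gap: 0.225
```

Run:
```python
from h import *
go(.616,.2562,.0205,107)
```

```text
clk 48.2 pos [0.6195 0.2566 0.0205] jaw 107.0 gap 0.225 F [-0.3 -0.6 -0.6] down [ 0.029 -0.017 -0.999] j6 -1.47
shift mm [-0.1  3.5  0.7] turn -0.001 shift if turned first [-0.1  3.5  0.7]
```

Emit:
{"method": "arm_command", "body": {"increments": "0 2.8 0.5 0 1;0 0 0 0 1;0 0 0 0 1;3 0 0 0 1;3 0 0 0 0.72;2 0 0 0 0.68;2 0 0 0 0.64;0 0 0 0 0.6"}}

```text
clock: 48.83
position: [0.6193, 0.2543, 0.0151]
orientation: [-1.458, 1.05, 1.392]
ft_force: [-0.3, -1.4, 1.7]
finger_gap: 0.387
```

```bash
cat > see.py <<'E'
from h import *
go(.616,.2562,.0205,107)
p,d=snapshot("side"); C=cloud("side",d); q=p.astype(int)
# pale wood seen by side camera above the board, relative to the board frame
a=np.radians(17); r=C[...,:2]-[.6155,.2578]; bx=r@[np.cos(a),np.sin(a)]; by=r@[-np.sin(a),np.cos(a)]
m=(abs(bx)<.07)&(abs(by)<.07)&(C[...,2]>.016)&(C[...,2]<.05)&(q[...,0]>q[...,2]+25)&(q[...,0]>110)
print("pale px",m.sum(),"bx",np.percentile(bx[m],[1,5,50,95,99]),"by",np.percentile(by[m],[1,5,50,95,99]),"z",np.percentile(C[...,2][m],[5,50,95]))
E
python3 see.py
```

```text
clk 48.8 pos [0.6193 0.2543 0.0151] jaw 107.1 gap 0.387 F [-0.3 -1.4  1.7] down [ 0.032 -0.02  -0.999] j6 -1.46
shift mm [-5.5  2.5  2.6] turn 0.001 shift if turned first [-5.5  2.5  2.6]
pale px 87 bx [-0.0382 -0.0363 -0.0212 -0.0051 -0.0005] by [-0.0253 -0.0232 -0.0079  0.0251  0.0286] z [0.0166 0.027  0.0318]
```

Emit:
{"method": "arm_command", "body": {"increments": "0 0 0 0 0.55;0 0 0 0 0.5;0 0 0 0 0.45;0 0 0 0 0.4;0 0 0 0 0.35;0 0 0 0 0.3;0 0 0 0 0.3;0 0 0 0 0.3"}}

```text
clock: 49.55
position: [0.6206, 0.2541, 0.0154]
orientation: [-1.459, 1.049, 1.39]
ft_force: [-0.2, -3.2, 5.0]
finger_gap: 0.702
```

```bash
python3 see.py
```

```text
clk 49.5 pos [0.6206 0.2541 0.0154] jaw 107.1 gap 0.702 F [-0.2 -3.2  5. ] down [ 0.034 -0.02  -0.999] j6 -1.46
shift mm [-5.3  3.7  3.3] turn 0.001 shift if turned first [-5.3  3.7  3.3]
pale px 141 bx [-0.0387 -0.0347 -0.0142  0.019   0.0259] by [-0.0084 -0.0067  0.0069  0.0374  0.0414] z [0.0173 0.0282 0.032 ]
```

Emit:
{"method": "arm_command", "body": {"increments": "-8 0 0 0 0.3;-12 0 0 0 0.3;-8 0 0 0 0.3;0 0 -20 0 0.3;0 0 -25 0 0.3;0 0 -22 0 0.3;0 0 -15 0 0.3;0 0 0 0 0.3"}}

```text
clock: 50.27
position: [0.644, 0.176, 0.0525]
orientation: [-1.461, 1.045, 1.391]
ft_force: [-0.4, 0.2, -0.1]
finger_gap: 0.701
```

```bash
cat > bf.py <<'E'
from h import *
s=get_state(); a=np.radians(17); r=s["position"][:2]-[.6155,.2578]
print("TCP in board frame mm: bx %.1f by %.1f z %.1f"%(1e3*r@[np.cos(a),np.sin(a)],1e3*r@[-np.sin(a),np.cos(a)],1e3*s["position"][2]))
E
python3 bf.py; python3 see.py
```

```text
TCP in board frame mm: bx 3.4 by -86.6 z 52.5
clk 50.3 pos [0.644  0.176  0.0525] jaw 107.3 gap 0.701 F [-0.4  0.2 -0.1] down [ 0.035 -0.018 -0.999] j6 -1.60
shift mm [29.5  3.8 85.8] turn 0.004 shift if turned first [29.5  4.2 85.8]
pale px 4 bx [-0.0209 -0.0204 -0.0138  0.0093  0.0121] by [-0.04   -0.0357  0.0064  0.0216  0.0221] z [0.0169 0.0178 0.0435]
```

Emit:
{"method": "arm_command", "body": {"increments": "12 0 0 0 0.3;12 0 0 0 0.3;12 0 0 0 0.3;5 0 0 0 0.3;3 0 0 0 0.3;2 0 0 0 0.3;0 0 0 0 0.3;0 0 0 0 0.3"}}

```text
clock: 50.98
position: [0.6443, 0.1798, 0.0025]
orientation: [-1.463, 1.044, 1.395]
ft_force: [-1.5, -7.0, 9.4]
finger_gap: 0.697
```

```bash
python3 bf.py; sed -i 's/abs(by)<.07/abs(by)<.13/;s/>.016/>.004/' see.py; python3 see.py
```

```text
TCP in board frame mm: bx 4.8 by -83.0 z 2.5
clk 51.0 pos [0.6443 0.1798 0.0025] jaw 107.5 gap 0.697 F [-1.5 -7.   9.4] down [ 0.034 -0.019 -0.999] j6 -1.59
shift mm [-20.4   3.6  80.9] turn 0.008 shift if turned first [-20.4   4.2  80.8]
pale px 384 bx [-0.0653 -0.0521 -0.0181  0.0175  0.0263] by [-0.0869 -0.0808 -0.0083  0.1172  0.1269] z [0.0077 0.0121 0.0186]
```

Emit:
{"method": "arm_command", "body": {"increments": "-1 0 3 0 0.3;0 0 3 0 0.3;0 0 3 0 0.3;0 0 3 0 0.3;0 0 0 0 0.3;0 0 0 0 0.3;0 0 0 0 0.3;0 0 0 0 0.3"}}

```text
clock: 51.7
position: [0.6429, 0.1861, 0.0034]
orientation: [-1.473, 1.047, 1.393]
ft_force: [0.8, -3.8, 2.3]
finger_gap: 0.7
```

```bash
python3 bf.py; python3 -c "
from h import *
go(.6,.2,.05)"
```

```text
TCP in board frame mm: bx 5.2 by -76.6 z 3.4
clk 51.7 pos [0.6429 0.1861 0.0034] jaw 107.7 gap 0.700 F [ 0.8 -3.8  2.3] down [ 0.036 -0.027 -0.999] j6 -1.57
shift mm [-48.5  35.4  24.6] turn 0.000 shift if turned first [-48.5  35.4  24.6]
```

Emit:
{"method": "arm_command", "body": {"increments": "0 0 -1.5 0 0.3;0 0 0 0 0.3;-3 0 0 0 0.3;-6 0 0 0 0.3;-12 0 0 0 0.3;-20 0 0 0 0.3;-20 0 0 0 0.3;-10 0 0 0 0.3"}}

```text
clock: 52.37
position: [0.6386, 0.1875, 0.0771]
orientation: [-1.472, 1.05, 1.398]
ft_force: [1.1, -0.1, 0.7]
finger_gap: 0.7
```

```bash
python3 bf.py
cat > foxside.py <<'E'
from h import *
s=get_state()["position"]; p,d=snapshot("side"); C=cloud("side",d); q=p.astype(int)
w=(abs(C[...,0]-.635)<.09)&(C[...,1]>.09)&(C[...,1]<.3)&(q[...,0]>q[...,2]+25)&(q[...,0]>120)
for lo,hi in((.011,.03),(.03,.055),(.055,.1)):
    m=w&(C[...,2]>lo)&(C[...,2]<hi)
    if m.sum()>15: print(lo,hi,m.sum(),"x",np.percentile(C[m][:,0],[2,50,98]),"y",np.percentile(C[m][:,1],[2,50,98]),"rgb",p[m].mean(0))
    else: print(lo,hi,m.sum())
E
python3 foxside.py
```

```text
TCP in board frame mm: bx 1.5 by -73.9 z 77.1
0.011 0.03 11
0.03 0.055 0
0.055 0.1 94 x [0.5961 0.6257 0.6521] y [0.1713 0.2001 0.2263] rgb [137.4255 107.2128  75.8191]
```

Run:
```python
from h import *
go(.7071,.1959,.05,107)
s=get_state()["position"]; p,d=snapshot("side"); C=cloud("side",d); q=p.astype(int)
m=(abs(C[...,0]-.635)<.09)&(C[...,1]>.09)&(C[...,1]<.3)&(q[...,0]>q[...,2]+25)&(q[...,0]>120)&(C[...,2]>.055)&(C[...,2]<.1)
c=C[m]-s; a=np.radians(17); 
print("bx",np.percentile(c[:,:2]@[np.cos(a),np.sin(a)],[2,25,50,75,98]),"by",np.percentile(c[:,:2]@[-np.sin(a),np.cos(a)],[2,50,98]),"z",np.percentile(c[:,2],[3,20,50,80,97]))
for lo,hi in((-.05,-.02),(-.02,0),(0,.02),(.02,.05)):
    k=(c[:,:2]@[np.cos(a),np.sin(a)]>lo)&(c[:,:2]@[np.cos(a),np.sin(a)]<hi)
    if k.sum()>3: print(lo,k.sum(),"z",np.percentile(c[k,2],[5,95]))
```

```text
clk 52.4 pos [0.6394 0.1878 0.0785] jaw 107.8 gap 0.697 F [2.6 0.9 1.8] down [ 0.033 -0.027 -0.999] j6 -1.58
shift mm [ 30.5 -66.2 -11.9] turn 0.014 shift if turned first [ 30.5 -66.4 -11. ]
bx [-0.0428 -0.0214 -0.007   0.0073  0.0223] by [-0.0064  0.0137  0.0428] z [-0.0017  0.0108  0.0143  0.0159  0.0176]
-0.05 26 z [0.0006 0.0173]
-0.02 35 z [-0.0009  0.0176]
0 29 z [-0.0006  0.0172]
0.02 6 z [0.0135 0.0168]
```

Emit:
{"method": "arm_command", "body": {"increments": "0 -20 -3 0.014 0.3;0 -25 -4 0 0.3;0 -20 -3 0 0.3;10 0 0 0 0.3;15 0 0 0 0.3;15 0 0 0 0.3;5 0 0 0 0.3;0 0 0 0 0.3"}}

```text
clock: 53.13
position: [0.7027, 0.1953, 0.0248]
orientation: [-1.46, 1.061, 1.391]
ft_force: [-0.5, 0.6, 0.3]
finger_gap: 0.7
```

```bash
python3 bf.py; python3 -c "
from h import *
go(.7071,.1959,.005,107)"
```

```text
TCP in board frame mm: bx 65.1 by -85.2 z 24.8
clk 53.1 pos [0.7027 0.1953 0.0248] jaw 107.0 gap 0.700 F [-0.5  0.6  0.3] down [ 0.027 -0.029 -0.999] j6 -1.58
shift mm [19.8 -4.  -0. ] turn -0.001 shift if turned first [19.8 -4.  -0. ]
```

Emit:
{"method": "arm_command", "body": {"increments": "4 -4 0 0 0.3;5 0 0 0 0.3;5 0 0 0 0.3;3 0 0 0 0.3;0 0 0 0 0.3;0 0 0 0 0.3;0 0 0 0 0.3;0 0 0 0 0.3"}}

```text
clock: 53.8
position: [0.7056, 0.1959, 0.0057]
orientation: [-1.459, 1.063, 1.393]
ft_force: [-0.3, 0.8, -0.2]
finger_gap: 0.699
```

```bash
python3 bf.py; python3 -c "
from h import *
go(.7071,.1959,.005,107)"
```

```text
TCP in board frame mm: bx 68.1 by -85.6 z 5.7
clk 53.8 pos [0.7056 0.1959 0.0057] jaw 107.0 gap 0.699 F [-0.3  0.8 -0.2] down [ 0.025 -0.029 -0.999] j6 -1.58
shift mm [ 0.7 -1.4 -0.4] turn -0.000 shift if turned first [ 0.7 -1.4 -0.4]
```

Emit:
{"method": "arm_command", "body": {"increments": "0 -1.2 0 0 0.3;0 0 3 0 0.3;0 0 3 0 0.3;0 0 3 0 0.3;0 0 3 0 0.3;0 0 3 0 0.3;0 0 0 0 0.3;0 0 0 0 0.3"}}

```text
clock: 54.47
position: [0.7038, 0.2104, 0.0068]
orientation: [-1.465, 1.062, 1.39]
ft_force: [0.1, -2.5, -0.7]
finger_gap: 0.698
```

```bash
python3 bf.py; python3 -c "
from h import *
go(.7071,.1959,.005,107)"
```

```text
TCP in board frame mm: bx 70.6 by -71.2 z 6.8
clk 54.5 pos [0.7038 0.2104 0.0068] jaw 107.1 gap 0.698 F [ 0.1 -2.5 -0.7] down [ 0.029 -0.032 -0.999] j6 -1.55
shift mm [  2.4   1.2 -14.7] turn 0.002 shift if turned first [  2.4   1.1 -14.7]
```

Emit:
{"method": "arm_command", "body": {"increments": "0 1 4 0 0.3;0 0 4 0 0.3;0 0 4 0 0.3;0 0 4 0 0.3;0 0 4 0 0.3;0 0 4 0 0.3;0 0 0 0 0.3;0 0 0 0 0.3"}}

```text
clock: 55.13
position: [0.6976, 0.2339, 0.007]
orientation: [-1.472, 1.059, 1.387]
ft_force: [0.3, -6.6, 0.6]
finger_gap: 0.703
```

```bash
python3 bf.py
cat > fp.py <<'E'
from h import *
s=get_state()["position"]; p,d=snapshot("side"); C=cloud("side",d); q=p.astype(int); print(get_state()["ft_force"])
b=C[...,:2]-[.6155,.2578]; a=np.radians(17); bx=b@[np.cos(a),np.sin(a)]; by=b@[-np.sin(a),np.cos(a)]
m=(abs(bx-.07)<.06)&(by>-.12)&(by<.06)&(q[...,0]>q[...,2]+25)&(q[...,0]>120)&(C[...,2]>.010)&(C[...,2]<.1)
print(m.sum(),"bx",np.percentile(bx[m],[2,25,50,75,98]),"by",np.percentile(by[m],[2,25,50,75,98]),"z",np.percentile(C[m][:,2],[3,20,50,80,97]))
E
python3 fp.py
```

```text
TCP in board frame mm: bx 71.6 by -46.9 z 7.0
[ 2.1691 -7.524  -0.0558]
70 bx [0.0283 0.0519 0.0591 0.0751 0.0939] by [-0.0807 -0.0605 -0.0434 -0.0164  0.0325] z [0.0108 0.0151 0.0172 0.0256 0.0734]
```

Emit:
{"method": "arm_command", "body": {"increments": "0 0 -3 0 0.3;0 0 0 0 0.3;-5 0 0 0 0.2;-10 0 0 0 0;-20 0 0 0 0;-25 0 0 0 0;-20 0 0 0 0;0 0 0 0 0"}}

```text
clock: 55.85
position: [0.6942, 0.2357, 0.0919]
orientation: [-1.471, 1.06, 1.39]
ft_force: [-0.6, 0.4, 0.8]
finger_gap: 1.001
```

```bash
python3 bf.py; python3 fp.py
```

```text
TCP in board frame mm: bx 68.8 by -44.2 z 91.9
[0.6823 0.5009 0.1318]
156 bx [0.0355 0.0609 0.0784 0.0953 0.1139] by [-0.0806 -0.0573 -0.0434 -0.03    0.0296] z [0.0113 0.0147 0.0167 0.0183 0.0879]
```

Emit:
{"method": "arm_command", "body": {"increments": "-5 12 -25 0 0;-5 12 -36 0 0;0 12 -36 0 0;0 12 -36 0 0;0 12 -36 0 0;0 12 -36 0 0;0 8 -25 0 0;0 0 0 0 0"}}

```text
clock: 56.57
position: [0.6825, -0.0139, 0.1067]
orientation: [-1.473, 1.058, 1.397]
ft_force: [-0.7, -0.4, 0.8]
finger_gap: 1.004
```

Run:
```python
from h import *
go(.69,.22,.05)
p=np.mean([snapshot("top")[0] for i in range(6)],0).astype(np.uint8); np.savez("t5.npz",p=p)
S=4000; x1,y1=.79,.32
im=rect("top",p,.018,.59,x1,.12,y1,S); b=im.astype(float)
q=cv2.GaussianBlur((255*np.clip(b[...,2]/(b[...,0]+1),0,1)).astype(np.uint8),(9,9),0)
m=((q>101)&(b[...,0]>170)).astype(np.uint8)
n,l,st,ce=cv2.connectedComponentsWithStats(m)
for k in range(1,n):
    if st[k,4]>8000: print(k,st[k],x1-ce[k][1]/S,y1-ce[k][0]/S)
ks=[k for k in range(1,n) if st[k,4]>15000]
for k in ks:
    c=max(cv2.findContours((l==k).astype(np.uint8),0,1)[0],key=cv2.contourArea); cv2.drawContours(im,[c],-1,(255,0,0),1)
    h=cv2.convexHull(c)[:,0].astype(float); e=np.roll(h,-1,0)-h; L=np.hypot(*e.T)
    for i in np.argsort(-L)[:4]:
        f=lambda v:(round(x1-v[1]/S,4),round(y1-v[0]/S,4)); print("hull edge",f(h[i]),f(h[(i+1)%len(h)]),"len mm",L[i]/S*1e3)
cv2.imwrite("pics/fs3.png",cv2.resize(im,(600,600))[:,:,::-1])
```

```text
clk 56.6 pos [ 0.6825 -0.0139  0.1067] jaw 107.6 gap 1.004 F [-0.7 -0.4  0.8] down [ 0.028 -0.034 -0.999] j6 -1.89
shift mm [ 49.  -77.3 222.8] turn 0.000 shift if turned first [ 49.  -77.3 222.8]
1 [    0     0   683   195 83555] 0.7661724193644905 0.25042007958829515
4 [    0     0   764   469 63731] 0.7207246198867113 0.2324194112755174
hull edge (np.float64(0.7415), np.float64(0.1723)) (np.float64(0.746), np.float64(0.32)) len mm 147.81851203418333
hull edge (np.float64(0.79), np.float64(0.32)) (np.float64(0.79), np.float64(0.1815)) len mm 138.5
hull edge (np.float64(0.746), np.float64(0.32)) (np.float64(0.79), np.float64(0.32)) len mm 44.0
hull edge (np.float64(0.79), np.float64(0.1815)) (np.float64(0.7638), np.float64(0.1542)) len mm 37.836820690961865
hull edge (np.float64(0.7405), np.float64(0.3178)) (np.float64(0.79), np.float64(0.1378)) len mm 186.68221661422388
hull edge (np.float64(0.6738), np.float64(0.2418)) (np.float64(0.7178), np.float64(0.32)) len mm 89.77228135677515
hull edge (np.float64(0.755), np.float64(0.1383)) (np.float64(0.6875), np.float64(0.181)) len mm 79.89876407054116
hull edge (np.float64(0.6785), np.float64(0.2072)) (np.float64(0.673), np.float64(0.2368)) len mm 30.008332176247315
```

View pics/fs3.png

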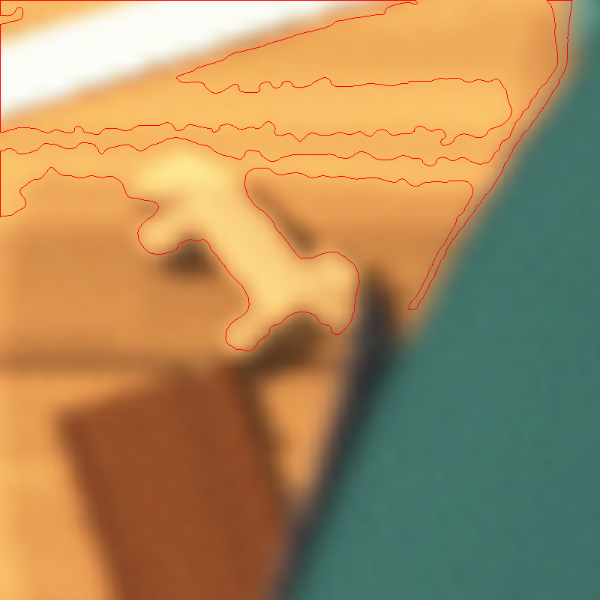

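```bash
python3 -c "
from h import *
go(.7176,.2543,.06,129)"
```

```text
clk 56.9 pos [ 0.6829 -0.0086  0.1068] jaw 107.9 gap 1.000 F [ 0.1  0.4 -0.4] down [ 0.029 -0.033 -0.999] j6 -1.89
shift mm [  39.  -113.1  241.2] turn -0.368 shift if turned first [  39.  -192.4  184.3]
```

Emit:
{"method": "arm_command", "body": {"increments": "0 -10 20 0 0;0 -16 34 0 0;0 -16 35 0 0;0 -16 35 0 0;0 -16 35 0 0;0 -16 35 0 0;0 -12 25 -0.09 0;0 -5 10 -0.1 0"}}

```text
clock: 57.53
position: [0.7119, 0.2605, 0.0986]
orientation: [-1.616, 0.937, 1.539]
ft_force: [-0.6, 0.4, -0.4]
finger_gap: 0.998
```

Emit:
{"method": "arm_command", "body": {"increments": "0 0 0 -0.1 0;0 0 0 -0.08 0;6 0 0 0 0;6 0 0 0 0;6 0 0 0 0;5 0 0 0 0;0 0 0 0 0;0 0 0 0 0"}}

```text
clock: 58.2
position: [0.7092, 0.2704, 0.0709]
orientation: [-1.749, 0.807, 1.676]
ft_force: [0.2, -0.1, 0.5]
finger_gap: 0.999
```

```bash
python3 -c "
from h import *
go(.7176,.2543,.04,129)"
```

```text
clk 58.2 pos [0.7092 0.2704 0.0709] jaw 130.4 gap 0.999 F [ 0.2 -0.1  0.5] down [ 0.028 -0.032 -0.999] j6 -1.89
shift mm [ 31.7   4.  -16.4] turn 0.025 shift if turned first [ 31.7   3.6 -16.5]
```

Emit:
{"method": "arm_command", "body": {"increments": "8 2 -8 0.025 0;10 2 -7 0 0;10 0 0 0 0;5 0 0 0 0;0 0 0 0 0;0 0 0 0 0;0 0 0 0 0;0 0 0 0 0"}}

```text
clock: 58.87
position: [0.7176, 0.2518, 0.0343]
orientation: [-1.727, 0.83, 1.655]
ft_force: [-0.4, -0.6, -1.3]
finger_gap: 1.003
```

```bash
python3 -c "
from h import *
go(.7176,.2543,.0065,129)"
```

```text
clk 58.9 pos [0.7176 0.2518 0.0343] jaw 128.6 gap 1.003 F [-0.4 -0.6 -1.3] down [ 0.027 -0.033 -0.999] j6 -1.89
shift mm [27.7 -1.5  3.1] turn -0.006 shift if turned first [27.7 -1.6  3.1]
```

Emit:
{"method": "arm_command", "body": {"increments": "6 -1.4 2.7 -0.006 0;7 0 0 0 0;7 0 0 0 0;5 0 0 0 0;2 0 0 0 0;0 0 0 0 0;0 0 0 0 0.5;0 0 0 0 1"}}

```text
clock: 59.53
position: [0.7177, 0.255, 0.0047]
orientation: [-1.733, 0.824, 1.659]
ft_force: [-0.2, 0.5, 0.2]
finger_gap: 0.885
```

Emit:
{"method": "arm_command", "body": {"increments": "0 0 0 0 1;0 0 0 0 1;0 0 0 0 1;0 0 0 0 1;0 0 0 0 1;0 0 0 0 1;0 0 0 0 1;0 0 0 0 1"}}

```text
clock: 60.2
position: [0.7185, 0.2551, 0.006]
orientation: [-1.733, 0.823, 1.658]
ft_force: [0.2, 0.5, 0.8]
finger_gap: 0.407
```

Emit:
{"method": "arm_command", "body": {"increments": "0 0 0 0 1;0 0 0 0 1;0 0 0 0 1;0 0 0 0 1;0 0 0 0 1;0 0 0 0 1;0 0 0 0 1;0 0 0 0 1"}}

```text
clock: 60.87
position: [0.7185, 0.2552, 0.006]
orientation: [-1.733, 0.823, 1.658]
ft_force: [-0.5, 1.1, -0.2]
finger_gap: 0.412
```

```bash
python3 -c "
from h import *
go(.7176,.2543,.0065,129)"
```

```text
clk 60.9 pos [0.7185 0.2552 0.006 ] jaw 129.1 gap 0.412 F [-0.5  1.1 -0.2] down [ 0.029 -0.032 -0.999] j6 -1.89
shift mm [-0.5  1.2 -0.1] turn 0.001 shift if turned first [-0.5  1.2 -0.1]
```

Emit:
{"method": "arm_command", "body": {"increments": "-4 0 0 0 1;-8 0 0 0 1;-12 0 0 0 1;-15 0 0 0 1;-10 0 0 0.09 1;0 0 0 0.1 1;0 0 0 0.1 1;0 0 0 0.09 1"}}

```text
clock: 61.53
position: [0.7184, 0.2576, 0.0663]
orientation: [-1.46, 1.062, 1.38]
ft_force: [-0.3, 0.5, -0.4]
finger_gap: 0.412
```

```bash
python3 -c "
from h import *
go(.6338,.2709,.04,107)"; python3 foxside.py
```

```text
clk 61.5 pos [0.7184 0.2576 0.0663] jaw 106.6 gap 0.412 F [-0.3  0.5 -0.4] down [ 0.034 -0.031 -0.999] j6 -1.50
shift mm [23.  77.9 37.8] turn -0.008 shift if turned first [23.  77.6 38.4]
0.011 0.03 35 x [0.5463 0.5762 0.6642] y [0.132  0.2485 0.2983] rgb [128.0571  84.0857  55.3714]
0.03 0.055 0
0.055 0.1 73 x [0.6623 0.6857 0.716 ] y [0.2114 0.2338 0.2803] rgb [131.9041 100.9178  70.4932]
```

Held. Move over the board and lower.

Emit:
{"method": "arm_command", "body": {"increments": "0 12 6 -0.008 1;0 18 9 0 1;0 18 9 0 1;0 18 9 0 1;4 6 3 0 1;6 0 0 0 1;4 0 0 0 1;0 0 0 0 1"}}

```text
clock: 62.25
position: [0.6414, 0.2724, 0.0579]
orientation: [-1.474, 1.045, 1.383]
ft_force: [-0.2, -0.3, 0.3]
finger_gap: 0.411
```

```bash
python3 -c "
from h import *
go(.6338,.2709,.0185,107)"
```

```text
clk 62.2 pos [0.6414 0.2724 0.0579] jaw 107.4 gap 0.411 F [-0.2 -0.3  0.3] down [ 0.043 -0.027 -0.999] j6 -1.45
shift mm [39.1  9.   2.3] turn 0.007 shift if turned first [39.1  9.   2.3]
```

Emit:
{"method": "arm_command", "body": {"increments": "6 7 2 0.007 1;8 1 0 0 1;8 0 0 0 1;4 0 0 0 1;0 0 0 0 1;0 0 0 0 1;0 0 0 0 1;0 0 0 0 1"}}

```text
clock: 62.92
position: [0.636, 0.2701, 0.0274]
orientation: [-1.468, 1.05, 1.378]
ft_force: [-0.7, -0.5, -0.0]
finger_gap: 0.408
```

```bash
python3 -c "
from h import *
go(.6338,.2709,.0185,107)"
```

```text
clk 62.9 pos [0.636  0.2701 0.0274] jaw 106.9 gap 0.408 F [-0.7 -0.5 -0. ] down [ 0.043 -0.027 -0.999] j6 -1.43
shift mm [8.8 2.2 1.7] turn -0.001 shift if turned first [8.8 2.2 1.7]
```

Emit:
{"method": "arm_command", "body": {"increments": "2 1.8 1.5 0 1;3 0 0 0 1;3 0 0 0 1;1 0 0 0 1;0 0 0 0 1;0 0 0 0 0.5;0 0 0 0 0.4;0 0 0 0 0.3"}}

```text
clock: 63.58
position: [0.635, 0.2713, 0.0187]
orientation: [-1.468, 1.048, 1.377]
ft_force: [0.1, -0.5, -0.9]
finger_gap: 0.594
```

Emit:
{"method": "arm_command", "body": {"increments": "0 0 0 0 0.3;0 0 0 0 0.3;-5 0 0 0 0.3;-10 0 0 0 0.3;-20 0 0 0 0.2;-25 0 0 0 0;-25 0 0 0 0;-10 0 0 0 0"}}

```text
clock: 64.25
position: [0.6288, 0.2733, 0.1173]
orientation: [-1.467, 1.053, 1.38]
ft_force: [-0.7, -0.4, 0.6]
finger_gap: 0.963
```

Emit:
{"method": "arm_command", "body": {"increments": "0 10 -25 0 0;0 12 -36 0 0;0 12 -36 0 0;0 12 -36 0 0;0 12 -36 0 0;0 12 -36 0 0;0 12 -36 0 0;0 12 -36 0 0"}}

```text
clock: 64.92
position: [0.622, -0.0226, 0.1331]
orientation: [-1.478, 1.036, 1.378]
ft_force: [1.0, 0.1, 0.3]
finger_gap: 1.0
```

Emit:
{"method": "arm_command", "body": {"increments": "0 5 -36 0 0;0 5 -36 0 0;0 5 -36 0 0;0 5 -36 0 0;0 0 -36 0 0;0 0 -25 0 0;0 0 0 0 0;0 0 0 0 0"}}

```text
clock: 65.58
position: [0.6631, -0.2424, 0.1438]
orientation: [-1.476, 1.039, 1.37]
ft_force: [0.1, 0.4, -0.1]
finger_gap: 1.001
```

Run:
```python
from h import *
import gap
go(.5,0,.1)
p=np.mean([snapshot("top")[0] for i in range(6)],0).astype(np.uint8); np.savez("t6.npz",p=p)
for n,cx,cy,a,L,W,G,T,off,board in(("fs",.6155,.2578,17,84,52,34,20,1.7,"s"),("fm",.4845,.112,-8.1,102,63,41,24.5,2.,"m"),("fl",.4695,.380,4.9,124,77,50,30,2.5,"l")):
    # pale mask on the dark board, in the board frame
    S=2; u=np.arange(-L/2-15,L/2+15,.5); v=np.arange(-W/2-12,W/2+12,.5); U,V=np.meshgrid(u,v,indexing="ij")
    t=np.radians(a); X=cx+(U*np.cos(t)-V*np.sin(t))/1e3; Y=cy+(U*np.sin(t)+V*np.cos(t))/1e3
    uv=proj("top",np.stack([X.ravel(),Y.ravel(),0*X.ravel()+.03],1)).astype(np.float32).reshape(*U.shape,2)
    im=cv2.remap(p,uv[...,0],uv[...,1],cv2.INTER_CUBIC); b=im.astype(float)
    m=(b[...,2]/(b[...,0]+1)>.38)&(b[...,0]>185)
    k,l,st,ce=cv2.connectedComponentsWithStats(m.astype(np.uint8)); 
    if k<2: print(n,"none"); continue
    i=1+np.argmax(st[1:,4]); m=l==i; uu,vv=U[m],V[m]
    print(n,"area",m.sum()/4,"u %.1f..%.1f v %.1f..%.1f"%(uu.min(),uu.max(),vv.min(),vv.max()),"centre %.1f %.1f"%((uu.min()+uu.max())/2,(vv.min()+vv.max())/2))
    print("\n".join("".join("#" if x else "." for x in r[::6]) for r in m[::-10]))
```

```text
clk 65.6 pos [ 0.6631 -0.2424  0.1438] jaw 107.1 gap 1.001 F [ 0.1  0.4 -0.1] down [ 0.056 -0.026 -0.998] j6 -2.25
shift mm [ 28.3  85.9 281.2] turn 0.000 shift if turned first [ 28.3  85.9 281.2]
fs area 3233.5 u -57.0..56.5 v -23.0..37.5 centre -0.2 7.2
........................##
...................#######
..............#######..###
............########....##
..........#########.....##
.........##########.....##
.........#################
.........##############.##
.........#########......##
.........########.......##
.........########.......##
.........########.......##
.........########.......##
.........########.......##
........#############...##
......####################
.....################...##
......#######...........##
........####............##
..........#..............#
........................##
.........................#
........................##
fm area 3278.25 u -49.5..53.0 v -27.5..35.0 centre 1.8 3.8
.............................
.............................
.............................
................######.......
.............#########.......
............##
[... 1089 characters left out ...]

...........#######................
...........####...................
..................................
..................................
..................................
..................................
..................................
..................................
..................................
..................................
..................................
..................................
..................................
..................................
..................................
..................................
..................................
..................................
..................................
..................................
```

Run:
```python
from h import *
D=np.mean([snapshot("side")[1] for i in range(4)],0); C=cloud("side",D)
T=np.mean([snapshot("top")[1] for i in range(4)],0); Ct=cloud("top",T)
for n,cx,cy,a,L,tc in(("fs",.6155,.2578,17,84,-1.7),("fm",.4845,.112,-8.1,102,-2),("fl",.4695,.380,4.9,124,-2.5)):
    t=np.radians(a)
    for lab,Q in(("side",C),("top",Ct)):
        r=(Q[...,:2]-[cx,cy])*1e3; u=r@[np.cos(t),np.sin(t)]; v=r@[-np.sin(t),np.cos(t)]; k=abs(v-tc-1)<6
        print(n,lab,"trunk-top z by u:",[(int((k&(abs(u-c)<6)&(Q[...,2]>.005)).sum()),round(float(np.median(Q[...,2][k&(abs(u-c)<6)])*1e3),1)) for c in(-.3*L,-12,0,12,.25*L)])
t=np.radians(20.4); r=(C[...,:2]-[.5195,-.4086])*1e3; k=(abs(r@[np.cos(t),np.sin(t)]-8)<10)&(abs(r@[-np.sin(t),np.cos(t)])<40); z=C[...,2][k]*1e3
print("bear trunk z pct",np.percentile(z,[10,50,90]))
```

```text
fs side trunk-top z by u: [(6, 29.2), (8, 29.4), (8, 29.8), (7, 29.7), (9, 29.7)]
fs top trunk-top z by u: [(16, 26.5), (15, 29.8), (12, 30.0), (13, 30.1), (12, 30.4)]
fm side trunk-top z by u: [(8, 29.3), (11, 29.3), (13, 29.5), (12, 29.0), (10, 29.6)]
fm top trunk-top z by u: [(14, 26.4), (13, 30.0), (15, 30.0), (15, 29.8), (14, 30.0)]
fl side trunk-top z by u: [(7, 29.3), (6, 29.7), (9, 30.3), (7, 29.4), (8, 29.3)]
fl top trunk-top z by u: [(0, nan), (0, nan), (0, nan), (0, nan), (17, 30.6)]
bear trunk z pct [ 22.0576  23.2028 195.5514]
  return _methods._mean(a, axis=axis, dtype=dtype,
  ret = ret.dtype.type(ret / rcount)
```

All three foxes lie flat at the expected 30 mm top height, and the bear is flat at about 24 mm in the tray. The gripper is open and clear of everything, so I'm handing in.

```bash
python3 -c "
from station import *
print(finish_job(), get_state()['clock'])"
```

```text
the job is handed in; nothing more can be done
the job is handed in; nothing more can be done
```

The bear went into the grey tray first. The large, medium and small foxes then each went onto the board of their own size. I handed in at about 66 s of the 112 s allowed; no verdict was reported.

**Small fox:** it jammed between its legs on one finger, and the first release failed. I pulled it free against the edge of the small board, gripped it again between hind foot and back, and placed it.

**Last checks:**
- **Height:** the fox tops measure 29–30 mm (30 expected). The bear measures about 23 mm in the tray (24 expected). All four lie flat.
- **Centring:** the large fox is about 1.5 mm off centre. The medium is about 1–3 mm off.
- **Small fox:** it sits about 2–4 mm off lengthways and 1–3 mm off across. I left that as it was.

**Weaker points in the checks:**
- The large fox's centring dates from just after it was placed, because the arm hid most of it from the top camera at the end.
- The small board's position is only good to a couple of millimetres, because its edges were blurred by shadow.
- I did not re-measure the hare after the start. It was never touched, and a late side picture showed it lying flat in its place.

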